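# Seal the dry hopper of the connector machine

### The arm

A 6-joint arm with a two-finger parallel gripper is mounted at the origin on the work surface. World frame = base frame: x ahead of the robot, y to its left, z up, the work surface at z = 0. Lengths are in m, angles in rad, forces in N, time in s.
With the tool pointing down it reaches from about 0.375 to 0.975 m from the base axis. Payload 3.8 kg.
Tool frame: the origin (TCP) lies midway between the tips of the shut fingers; the grasp point (between the pads) lies 19 mm behind it; z points along the fingers, y is the line along which they close (so a half turn about z gives the same grasp; the last joint's range is limited). The gripper opens to 85 mm and grips with 20 to 120 N. Pads are 22 mm wide; open, the fingers measure 114 mm over their backs; the gripper's body (76 mm by 85 mm) begins 54 mm behind the grasp point. The pads swing forward as they close: fully open they stand 13 mm farther back than shut.
Start: joints at [1.241, 0.264, 1.604, -0, 1.274, -0.037], TCP at [0.195, 0.646, 0.231] pointing down, gripper open.
Joint ranges: [-2.63, 2.63], [-0.94, 2.18], [0.31, 2.57], [-1.31, 4.45], [0, 2.66], [-2.55, 2.55]. Speed limits (rad/s): [2.57, 2.57, 3.14, 3.14, 3.14, 3.14].

### API

Orientations are given as a rotation vector (axis times angle).
In Python, from workcell import status, read_camera, workorder, masks_of gives the robot as it stands.
- The arm moves only by the tool drive_tool, never from a script. Its argument "rows" is a list of rows, each a list of 7 numbers: the turn, a rotation vector about the tool's x, y, z in degrees, then the shift along the tool's x, y, z in m, then the opening, from 0 (shut) to 1 (fully open). In form: [[ax, ay, az, tx, ty, tz, claw], ...]. A call has 1 to 8 rows; each row shifts and turns the commanded pose from where the row before left it, along the tool's axes as they then stand; what a row does not reach is not made up. A row lasts 1/12 s, in which the tool goes at most 41.7 mm and 7.16 degrees, less where a joint would pass 70% of its speed; a pose out of reach is approached as far as the arm can. A call is refused whole if a number of a shift passes 0.0417 or a number of a turn 7.16, either way. A call with a gripper value outside its range is refused whole. The fingers move at their own pace and stop on an object; "force" is the grip in N (left out, the last holds). Time passes only in rows, so rows that do not move let the fingers close. It gives the time, the measured TCP pose, the force, the opening and the grip force at its end, in the units of the state.
- status.read_state(): the state, without advancing time (a new reading comes with each control period).
- read_camera(name): name is "side" or "top" or "wrist"; returns a dict with "color" (384x512x3 uint8, red, green, blue), "intrinsics" (3x3 intrinsics, pixels), "D" ([k1, k2, p1, p2, k3] as OpenCV has them; the pictures are not rectified), "world_from_camera" (4x4, takes a point from camera to world coordinates); the wrist camera has in their place "mount" (4x4, takes a point from camera to tool coordinates, whose origin is the TCP and whose axes are the flange's). Camera axes: x right, y up, looking along -z (the intrinsics and any distortion apply to the point x, -y, -z); pixel columns grow to the right and rows downward; lengths in m; the calibration is good to about 2 mm. A picture is of the moment at which its call begins: read the wrist's pose just before it. There is no depth.
- workorder.finish_job(): hands the job in; it is judged then, once.
Trained networks look in a picture, given as the dict that the camera call returned (one of the last four; its "shot" number tells which), for a name from the list of things; names that differ only in an ending like _2 or _b are one class to them, and where a whole thing is asked for, a point or a joint stands for the part that bears it (a point fixed in the world has none). Each returns a list of dicts, best first, with "score" (0 to 1); they miss things now and then, are a little off and sometimes report something else, mostly with a low value. They report only what shows in the picture. A call takes as long as a camera call. They do not tell look-alikes from the thing itself.
- masks_of(picture, name): "mask" (384x512 bool, what is visible of it) and "bbox" ([left, top, right, bottom] in pixels, round what is visible of it).
The state is a dict: "time": time; "q": joint angles; "joint_vel": joint speeds; "joint_torque": joint torques, N m; "tool_pos": TCP position; "tcp_rot": TCP orientation; "wrist_force": force on the tool from outside, world axes, zero at the start; "torque": the same for the moment, N m; "width": opening from 0.0 (shut) to 1.0 (fully open); "grip_force": force on a finger pad.
Only numpy, scipy, OpenCV 4.12 (cv2) and the standard library are available. Lean on these libraries where they do the work, as an engineer would, in place of code of your own. Each camera call takes 0.05 s, during which the arm holds its last target. There are 200 camera calls.

### The job

Put the loose gasketed lid on the sloping mouth of the steel parts hopper so that the nylon housings inside stay dry: pick the lid up by its handle, lay it squarely and loosely over the mouth and let go, then press it down with the fingertips one corner after another until each corner's catch snaps in and the lid is fully home and sealed all round. Press slowly and stop as soon as a corner is home (more than about 30 N on a corner cracks the lid), and do not disturb the bin, the air cylinder or the mouse standing nearby.

Things in the scene. Friction and masses are not known exactly. Their poses are not given: they have to be found in the camera images.
- hopper: Stainless wedge-shaped parts hopper bolted to the plate (base 150 x 180 mm), walls 87 mm high in front, 145 mm at the back; a drive box and cylinder, 92 mm high, stand on its base behind it (to x = +104 mm). It does not move. Origin: its middle at plate height; z up; -x is its low front, facing roughly towards the robot.
- mouth: The hopper's open mouth, fixed on it, sloping 30 degrees: steel collar 100 (x) x 140 (y) mm outside, outer edges bevelled, a soft black gasket on top of its 10 mm walls. Origin: middle of the mouth, 155 mm above the plate, where the sealed lid's panel underside lies (steel 5.5 mm below, free gasket 12 mm above). z squarely out of the mouth (up and to the front), x up the slope, y across.
- lid: Grey plastic lid, about 0.36 kg, 117 (x) x 161 (y) mm over its flared skirt, 34 mm tall to the panel's top, bow handle above. Lies right way up; alike either way round. Origin: middle of the skirt's lower edge, z up. Handle bar 14 (x) x 68 (y) x 12 mm, middle at z = 61 mm, posts at y = +-29 mm. In the frame of mouth its origin is at z = -20 mm laid loosely, about -30 mm home, x and y near 0.
- lid_left: The lid's +y end (y 32 to 77 mm), part of the lid. The plastic twists softly about the lid's long axis, so each corner goes down by itself. The skirt goes outside the collar with 2 mm play along x and 1 mm along y, and a lead-in of about 3 mm. Origin: on the long axis, 32 mm above the lid's origin.
- lid_right: The lid's -y end, as lid_left. Four spring catches stand on the collar's end faces (x = +-36, y = +-70 mm of mouth); the lid's beads snap below them, then the skirt meets a stiff rubber stop on the catch. Each catch was set by hand, up to 2.2 mm higher or lower, hidden under the skirt: how deep a corner must go to snap can only be felt, and home differs from corner to corner.
- corner_left_a (a point): Corner of the lid's top at x = -41, y = +64, z = 34 mm of the lid, middle of a round pad 18 mm wide. Press squarely here or within 10 mm: the catch yields at 7 to 18 N and snaps, and 1 to 4 mm deeper the corner stops hard. In mouth its z is 13 to 17 mm while loose (never under 9 untouched), and 4 mm give or take 2.5 when home (up to 1 more while others stand up).
- corner_left_b (a point): Corner of the lid's top at x = +41, y = +64, z = 34 mm of the lid, middle of a round pad 18 mm wide. Press squarely here or within 10 mm: the catch yields at 7 to 18 N and snaps, and 1 to 4 mm deeper the corner stops hard. In mouth its z is 13 to 17 mm while loose (never under 9 untouched), and 4 mm give or take 2.5 when home (up to 1 more while others stand up).
- corner_right_a (a point): Corner of the lid's top at x = -41, y = -64, z = 34 mm of the lid, middle of a round pad 18 mm wide. Press squarely here or within 10 mm: the catch yields at 7 to 18 N and snaps, and 1 to 4 mm deeper the corner stops hard. In mouth its z is 13 to 17 mm while loose (never under 9 untouched), and 4 mm give or take 2.5 when home (up to 1 more while others stand up).
- corner_right_b (a point): Corner of the lid's top at x = +41, y = -64, z = 34 mm of the lid, middle of a round pad 18 mm wide. Press squarely here or within 10 mm: the catch yields at 7 to 18 N and snaps, and 1 to 4 mm deeper the corner stops hard. In mouth its z is 13 to 17 mm while loose (never under 9 untouched), and 4 mm give or take 2.5 when home (up to 1 more while others stand up).
- parts_bin: Bystander: yellow open bin of white housings, 130 x 200 x 75 mm; origin at the middle of its underside.
- cylinder_unit: Bystander: loose compact air cylinder, aluminium block 74 x 44 x 46 mm with an end plate; origin at the middle of its underside.
- mouse: Bystander: black computer mouse, 108 x 60 x 34 mm, on a grey mat 3 mm thick; origin at the middle of its underside.
Mind the look-alikes: they are no part of the job. What is shaped like the lid but pink or red is not meant.

How it is judged:
By the outcome, as a careful person would: the job done as asked, in the order asked, and still so for the second after the job is handed in, with the robot touching nothing.
It also fails if it takes over 67 s, if anything falls off the work surface, if the arm or the gripper's body presses on something with over 40 N, if the wrist force passes 120 N, or if a joint passes its speed limit or range.

## Working session

There is one attempt and no reset: what is moved stays moved. The work goes in short steps, Python scripts to look and compute and a tool call to move; the robot and the scene stay as the last step left them, time stands still between calls to the robot, and variables do not carry over. Pictures are saved under pics/ and viewed, at most 10 in all, crops included, and the job is handed in when it is done.

Besides the shell and the picture viewer there is one more tool, called after "Call:" as a command line: name --pt "numbers of a row" for each row, then --argument value for the rest. drive_tool: Moves the arm, as the interface text tells. Its arguments: {"type":"object","properties":{"rows":{"type":"array"},"force":{"type":"number"}},"required":["rows"]}

```bash
ls; mkdir -p pics
cat > look.py <<'E'
import numpy as np, cv2, pickle
from workcell import status, read_camera, masks_of
s=status.read_state(); print({k:np.round(v,3).tolist() for k,v in s.items()})
ims=[]
for n in ("side","top"):
    p=read_camera(n); ims.append(p["color"])
    print(n,np.round(p["intrinsics"],1).tolist(),np.round(p["D"],3).tolist(),np.round(p["world_from_camera"],4).tolist())
    det={}
    for t in ("lid","hopper","mouth","corner_left_a","lid_left","parts_bin","cylinder_unit","mouse"):
        try: d=masks_of(p,t)
        except Exception as e: print(t,e); continue
        det[t]=d
        print(t,[(round(float(x["score"]),2),np.round(x["bbox"]).tolist()) for x in d[:4]])
    pickle.dump((p,det),open(n+".pkl","wb"))
cv2.imwrite("pics/a_side.png",cv2.cvtColor(ims[0],cv2.COLOR_RGB2BGR))
cv2.imwrite("pics/a_top.png",cv2.cvtColor(ims[1],cv2.COLOR_RGB2BGR))
E
python3 look.py
```

```text
pics
{'time': 0.0, 'q': [1.241, 0.265, 1.605, 0.0, 1.274, -0.037], 'joint_vel': [-0.002, 0.001, 0.001, -0.002, 0.0, -0.001], 'joint_torque': [0.003, -51.513, -36.732, 0.0, 0.013, -0.0], 'tool_pos': [0.195, 0.646, 0.23], 'tcp_rot': [-0.458, -3.108, 0.004], 'wrist_force': [0.038, -0.969, 0.262], 'torque': [-0.005, 0.001, 0.029], 'grip_force': 0.0, 'width': 1.001}
side [[380.9, 0.0, 253.2], [0.0, 380.9, 187.2], [0.0, 0.0, 1.0]] [0.018, 0.0, 0.0, 0.0, 0.0] [[0.9206, 0.2217, -0.3214, 0.1034], [-0.3903, 0.5478, -0.74, -0.962], [0.012, 0.8067, 0.5909, 0.8829], [0.0, 0.0, 0.0, 1.0]]
lid [(0.83, [228.0, 166.0, 275.0, 201.0]), (0.65, [128.0, 170.0, 172.0, 203.0]), (0.62, [269.0, 155.0, 315.0, 183.0]), (0.6, [182.0, 189.0, 239.0, 225.0])]
hopper [(0.8, [261.0, 194.0, 338.0, 277.0])]
mouth [(0.88, [271.0, 190.0, 333.0, 251.0])]
corner_left_a [(0.91, [123.0, 187.0, 159.0, 200.0]), (0.83, [212.0, 197.0, 235.0, 220.0]), (0.68, [226.0, 166.0, 258.0, 190.0]), (0.51, [300.0, 155.0, 314.0, 175.0])]
lid_left [(0.9, [125.0, 186.0, 160.0, 200.0]), (0.89, [212.0, 194.0, 240.0, 223.0]), (0.62, [227.0, 166.0
[... 436 characters left out ...]
09.0, 262.0, 177.0, 322.0]), (0.7, [152.0, 75.0, 194.0, 129.0]), (0.63, [181.0, 199.0, 246.0, 261.0])]
hopper [(0.65, [273.0, 129.0, 349.0, 196.0]), (0.62, [219.0, 66.0, 288.0, 114.0])]
mouth [(0.75, [286.0, 132.0, 344.0, 183.0])]
corner_left_a [(0.68, [158.0, 153.0, 187.0, 190.0]), (0.65, [138.0, 279.0, 171.0, 322.0]), (0.61, [153.0, 74.0, 191.0, 90.0]), (0.57, [205.0, 197.0, 241.0, 234.0])]
lid_left [(0.79, [142.0, 284.0, 178.0, 320.0]), (0.64, [149.0, 75.0, 191.0, 92.0]), (0.61, [156.0, 153.0, 187.0, 191.0]), (0.57, [206.0, 199.0, 237.0, 232.0])]
parts_bin [(0.92, [221.0, 65.0, 289.0, 114.0])]
cylinder_unit [(0.93, [64.0, 166.0, 109.0, 192.0])]
mouse [(0.66, [392.0, 151.0, 410.0, 185.0])]
```

View pics/a_side.png

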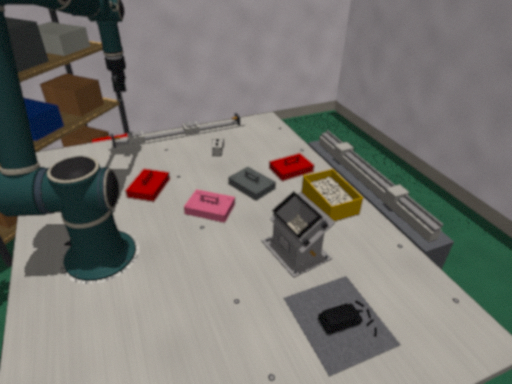

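View pics/a_top.png

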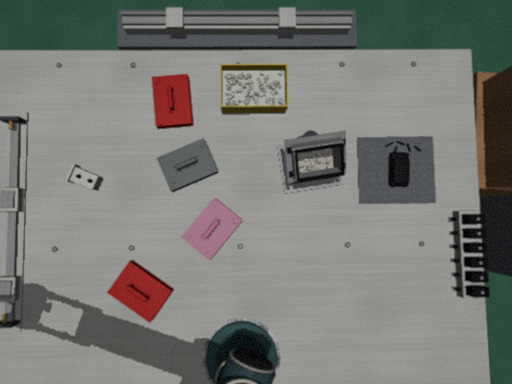

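The pictures show four lid-shaped things. Pixels are given as top / side:
- grey lid at (187,165) / (252,182)
- pink lid at (212,229) / (209,205)
- red lid at (140,291) / (148,184)
- red lid at (172,101) / (292,166)

The grey one matches the description. The hopper is at (315,160) / (300,235).

```bash
cat > h.py <<'E'
import numpy as np, cv2, pickle
from scipy.optimize import minimize
from scipy.spatial.transform import Rotation as R
F=np.diag([1.,-1,-1])
def proj(P,p,Twc=None):
    T=p["world_from_camera"] if Twc is None else Twc
    T=np.asarray(T,float); c=(np.asarray(P)-T[:3,3])@T[:3,:3]@F
    return cv2.projectPoints(c,np.zeros(3),np.zeros(3),np.asarray(p["intrinsics"],float),np.asarray(p["D"],float))[0][:,0]
def rect(hx,hy,z): return np.array([[-hx,-hy,z],[hx,-hy,z],[hx,hy,z],[-hx,hy,z]])/1000
LID=np.vstack([rect(58.5,80.5,0),rect(55,77,34),rect(7,34,67)])
MOUTH=np.vstack([rect(50,70,-5.5),rect(50,70,-25),rect(47,67,12)])
def world(P,yaw,t,tilt=0):
    # mouth z = up and to the front (-x): rotate about y by -tilt
    return P@(R.from_euler("z",yaw)*R.from_euler("y",-tilt)).as_matrix().T+t
S=8
def ras(pts,bb):
    h=cv2.convexHull(((pts-bb[:2]+.5)*S).astype(np.float32)).astype(np.int32)
    m=np.zeros(((bb[3]-bb[1])*S,(bb[2]-bb[0])*S),np.uint8); cv2.fillConvexPoly(m,h,1); return m
def fit(model,views,x0,z,tilt):
    # views: (p,mask,Twc)
    data=[]
    for p,m,T in views:
        ys,xs=np.nonzero(m); bb=np.array([xs.min()-20,ys.min()-20,xs.max()+20,ys.max()+20]);bb=np.clip(bb,0,[511,383,511,383])
        big=cv2.resize(m[bb[1]:bb[3],bb[0]:bb[2]].astype(np.float32),None,fx=S,fy=S,interpolation=cv2.INTER_LINEAR)>.5
        data.append((p,T,bb,big))
    def cost(v):
        W=world(model,v[2],np.array([v[0],v[1],z]),tilt); c=0
        for p,T,bb,big in data:
            r=ras(proj(W,p,T),bb)>0; c+=1-(r&big).sum()/(r|big).sum()
        return c
    sim=np.array([x0]*4)+np.vstack([np.zeros(3),np.diag([.015,.015,.12])])
    for i in range(2):
        r=minimize(cost,sim[0],method="Nelder-Mead",options=dict(initial_simplex=sim,xatol=1e-5,fatol=1e-5)); sim=r.x+np.vstack([np.zeros(3),np.diag([-.006,.006,-.05])])
    return r.x,r.fun
def ray(p,uv,z,T=None):
    T=np.asarray(p["world_from_camera"] if T is None else T)
    u=cv2.undistortPoints(np.array([[uv]],float),np.asarray(p["intrinsics"],float),np.asarray(p["D"],float))[0,0]
    d=T[:3,:3]@np.array([u[0],-u[1],-1]); return T[:3,3]+d*(z-T[2,3])/d[2]
E
cat > f.py <<'E'
from h import *
D={n:pickle.load(open(n+".pkl","rb")) for n in("side","top")}
def pick(n,t,uv): 
    return [d["mask"] for d in D[n][1][t] if d["bbox"][0]<uv[0]<d["bbox"][2] and d["bbox"][1]<uv[1]<d["bbox"][3]][0]
ps,pt=D["side"][0],D["top"][0]
for nm,M,us,ut,z,tl,yaws in(("lid",LID,(252,182),(187,165),0,0,(.3,1.87)),("mouth",MOUTH,(300,220),(315,160),.155,np.pi/6,(-.1,.1))):
    ms,mt=pick("side",nm,us),pick("top",nm,ut)
    x=ray(pt,ut,z)
    for V in ([(ps,ms,None),(pt,mt,None)],[(pt,mt,None)],[(ps,ms,None)]):
        res=min((fit(M,V,[x[0],x[1],y],z,tl) for y in yaws),key=lambda r:r[1]); print(nm,np.round(res[0],4),round(res[1],4))
        if len(V)==2:
            best=res[0]
    W=world(M,best[2],np.array([best[0],best[1],z]),tl)
    for n,p,m in(("side",ps,ms),("top",pt,mt)):
        im=cv2.cvtColor(p["color"],cv2.COLOR_RGB2BGR); q=proj(W,p); a=(q.mean(0)-[37,37]).astype(int)
        c=cv2.resize(im[a[1]:a[1]+75,a[0]:a[0]+100],None,fx=4,fy=4,interpolation=cv2.INTER_CUBIC)
        for i in range(0,12,4): cv2.polylines(c,[((q[i:i+4]-a+.5)*4).astype(np.int32)],True,((0,255,0),(255,0,0),(0,0,255))[i//4],1)
        D[nm+n]=c
o=np.vstack([np.hstack([D["lidside"],D["lidtop"]]),np.hstack([D["mouthside"],D["mouthtop"]])]); cv2.imwrite("pics/b.png",o)
E
python3 f.py
```

```text
lid [0.58   0.1583 0.3926] 0.1688
lid [0.5806 0.1582 0.4052] 0.0488
lid [0.5813 0.1579 0.3068] 0.1176
mouth [ 0.5721 -0.2247  0.2089] 1.0905
mouth [ 0.574  -0.2172  0.1015] 0.5408
mouth [ 0.5623 -0.2435  0.3673] 0.4813
```

View pics/b.png

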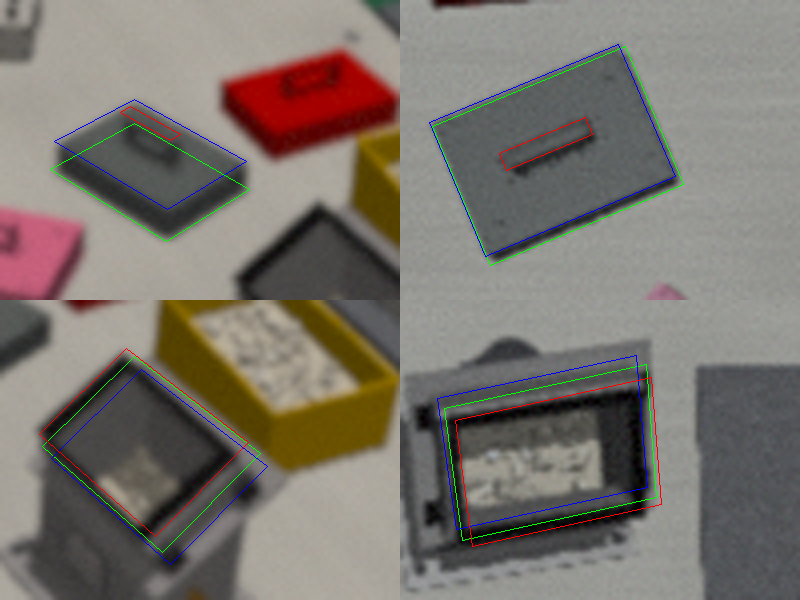

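The overlay confirms the lid fit: grey, at about (0.580, 0.158), yaw 0.39. The mouth fit is loose, so I'll look at both with the wrist camera.

```bash
cat > plan.py <<'E'
from h import *
from workcell import status
def toolR(yaw,tilt=0):
    # tool y along +x of frame (yaw, tilt), tool z = -frame z
    f=(R.from_euler("z",yaw)*R.from_euler("y",-tilt)).as_matrix()
    return np.column_stack([f[:,1],f[:,0],-f[:,2]])
def plan(pos,Rt,s=None):
    s=s or status.read_state(); R0=R.from_rotvec(s["tcp_rot"]).as_matrix()
    d=R0.T@(np.array(pos)-s["tool_pos"]); w=R.from_matrix(R0.T@Rt).as_rotvec(degrees=True)
    n=int(np.ceil(max(np.abs(d).max()/.0415,np.abs(w).max()/7.1,np.linalg.norm(d)/.0417,np.linalg.norm(w)/7.16)))
    # follow the screw-free path: equal world shift, equal turn, shift expressed in current tool axes
    print("shift",np.round(d,4),"turn",np.round(w,2),"n",n)
    st=R.from_rotvec(w/max(n,1),degrees=True); Rc=R0
    if np.linalg.norm(w)>1:
        for i in range(n):
            print(np.round(np.r_[w/n,Rc.T@(np.array(pos)-s["tool_pos"])/n],4).tolist()); Rc=Rc@st.as_matrix()
    elif n: print(np.round(np.r_[w/n,d/n],4).tolist(),"x",n)
E
python3 - <<'E'
from plan import *
plan([.53,.158,.31],toolR(.393))
from workcell import read_camera
p=read_camera("wrist");print(p.keys(),np.round(p["mount"],4).tolist(),np.round(p["intrinsics"],1).tolist())
E
```

```text
shift [-0.4618 -0.3707 -0.0787] turn [ 0.  -0.  50.7] n 15
[0.0002, -0.0001, 3.3803, -0.0308, -0.0247, -0.0052]
[0.0002, -0.0001, 3.3803, -0.0322, -0.0229, -0.0052]
[0.0002, -0.0001, 3.3803, -0.0335, -0.0209, -0.0052]
[0.0002, -0.0001, 3.3803, -0.0347, -0.0189, -0.0052]
[0.0002, -0.0001, 3.3803, -0.0357, -0.0168, -0.0052]
[0.0002, -0.0001, 3.3803, -0.0366, -0.0147, -0.0052]
[0.0002, -0.0001, 3.3803, -0.0374, -0.0125, -0.0052]
[0.0002, -0.0001, 3.3803, -0.0381, -0.0103, -0.0052]
[0.0002, -0.0001, 3.3803, -0.0387, -0.008, -0.0052]
[0.0002, -0.0001, 3.3803, -0.0391, -0.0057, -0.0052]
[0.0002, -0.0001, 3.3803, -0.0393, -0.0034, -0.0052]
[0.0002, -0.0001, 3.3803, -0.0395, -0.0011, -0.0052]
[0.0002, -0.0001, 3.3803, -0.0395, 0.0012, -0.0052]
[0.0002, -0.0001, 3.3803, -0.0393, 0.0036, -0.0052]
[0.0002, -0.0001, 3.3803, -0.039, 0.0059, -0.0052]
dict_keys(['color', 'intrinsics', 'D', 'mount', 'shot']) [[0.0007, 0.9472, 0.3207, 0.083], [1.0, -0.0006, -0.0003, 0.0001], [-0.0001, 0.3207, -0.9472, -0.1432], [0.0, 0.0, 0.0, 1.0]] [[304.6, 0.0, 258.5], [0.0, 304.6, 191.8], [0.0, 0.0, 1.0]]
```

Call:
drive_tool --pt "0 0 3.4 -0.031 -0.025 -0.005 1" --pt "0 0 3.4 -0.032 -0.023 -0.005 1" --pt "0 0 3.4 -0.0335 -0.021 -0.005 1" --pt "0 0 3.4 -0.0345 -0.019 -0.005 1" --pt "0 0 3.4 -0.0355 -0.017 -0.005 1" --pt "0 0 3.4 -0.0365 -0.0145 -0.005 1" --pt "0 0 3.4 -0.037 -0.0125 -0.005 1" --pt "0 0 3.4 -0.038 -0.01 -0.005 1"

```text
time: 1.62
tool_pos: [0.3731, 0.3843, 0.2718]
tcp_rot: [1.18, 2.911, 0.001]
wrist_force: [-0.3, -0.5, -0.1]
width: 1.0
grip_force: 0.0
```

Call:
drive_tool --pt "0 0 3.4 -0.0385 -0.008 -0.005 1" --pt "0 0 3.4 -0.039 -0.0055 -0.005 1" --pt "0 0 3.4 -0.039 -0.0035 -0.005 1" --pt "0 0 3.4 -0.0395 -0.001 -0.005 1" --pt "0 0 3.4 -0.0395 0.001 -0.005 1" --pt "0 0 3.4 -0.039 0.0035 -0.005 1" --pt "0 0 3.1 -0.039 0.006 -0.005 1" --pt "0 0 0 0 0 0 1"

```text
time: 2.28
tool_pos: [0.5313, 0.1527, 0.3076]
tcp_rot: [1.752, 2.601, 0.0]
wrist_force: [-0.3, 0.2, 0.8]
width: 1.002
grip_force: 0.0
```

```bash
cat > w.py <<'E'
import sys; from plan import *
from workcell import read_camera, masks_of
def shoot(tag,names):
    s=status.read_state(); p=read_camera("wrist")
    T=np.eye(4);T[:3,:3]=R.from_rotvec(s["tcp_rot"]).as_matrix();T[:3,3]=s["tool_pos"]
    p["world_from_camera"]=T@p["mount"]
    det={n:masks_of(p,n) for n in names}
    for n in names: print(n,[(round(float(x["score"]),2),np.round(x["bbox"]).tolist()) for x in det[n][:3]])
    pickle.dump((p,det),open(tag+".pkl","wb")); cv2.imwrite(f"pics/{tag}.png",cv2.cvtColor(p["color"],cv2.COLOR_RGB2BGR))
    print("t",round(s["time"],2),"pos",np.round(s["tool_pos"],4))
    return p,det
E
python3 - <<'E'
from w import *
p,d=shoot("w1",["lid"])
m=d["lid"][0]["mask"]
print(fit(LID,[(p,m,None)],[.58,.158,.393],0,0))
plan([.49,-.24,.32],toolR(.15,np.pi/6))
E
```

```text
lid [(0.81, [356.0, 123.0, 499.0, 228.0]), (0.8, [10.0, 1.0, 55.0, 16.0]), (0.69, [249.0, 99.0, 334.0, 211.0])]
t 2.28 pos [0.5313 0.1527 0.3076]
(array([0.58 , 0.158, 0.393]), np.float64(1.0))
shift [-0.3525 -0.1862 -0.0137] turn [-29.84  -3.62  13.43] n 10
[-2.9836, -0.3621, 1.3426, -0.0353, -0.0186, -0.0014]
[-2.9836, -0.3621, 1.3426, -0.0357, -0.0177, -0.0021]
[-2.9836, -0.3621, 1.3426, -0.0361, -0.0167, -0.0028]
[-2.9836, -0.3621, 1.3426, -0.0365, -0.0157, -0.0034]
[-2.9836, -0.3621, 1.3426, -0.0369, -0.0147, -0.0039]
[-2.9836, -0.3621, 1.3426, -0.0372, -0.0136, -0.0044]
[-2.9836, -0.3621, 1.3426, -0.0376, -0.0125, -0.0049]
[-2.9836, -0.3621, 1.3426, -0.0379, -0.0113, -0.0053]
[-2.9836, -0.3621, 1.3426, -0.0382, -0.0101, -0.0056]
[-2.9836, -0.3621, 1.3426, -0.0384, -0.0089, -0.0058]
```

Call:
drive_tool --pt "-3 -0.36 1.34 -0.0355 -0.0185 -0.0015 1" --pt "-3 -0.36 1.34 -0.0355 -0.0175 -0.002 1" --pt "-3 -0.36 1.34 -0.036 -0.0165 -0.003 1" --pt "-3 -0.36 1.34 -0.0365 -0.0155 -0.0035 1" --pt "-3 -0.36 1.34 -0.037 -0.0145 -0.004 1" --pt "-3 -0.36 1.34 -0.037 -0.0135 -0.0045 1" --pt "-3 -0.36 1.34 -0.0375 -0.0125 -0.005 1" --pt "-3 -0.36 1.34 -0.038 -0.0115 -0.0055 1"

```text
time: 3.05
tool_pos: [0.4981, -0.1586, 0.3185]
tcp_rot: [1.784, 2.194, 0.463]
wrist_force: [0.3, 0.4, -0.7]
width: 0.999
grip_force: 0.0
```

Call:
drive_tool --pt "-3 -0.36 1.34 -0.038 -0.01 -0.0055 1" --pt "-3 -0.36 1.34 -0.0385 -0.009 -0.006 1" --pt "0 0 0 0 0 0 1" --pt "0 0 0 0 0 0 1"

```text
time: 3.38
tool_pos: [0.4898, -0.2396, 0.3198]
tcp_rot: [1.792, 2.081, 0.561]
wrist_force: [0.0, 1.0, -0.4]
width: 1.0
grip_force: 0.0
```

Run:
```python
from w import *
p,d=shoot("w2",["mouth","hopper"])
print(proj([[.575,-.215,.155]],p))
p1,d1=pickle.load(open("w1.pkl","rb"))
print("lid at",proj([[.58,.158,.03]],p1))
im=np.hstack([cv2.cvtColor(p["color"],cv2.COLOR_RGB2BGR)])
c=cv2.resize(cv2.cvtColor(p1["color"],cv2.COLOR_RGB2BGR),(288,216))
o=np.zeros((600,800,3),np.uint8); o[:384,:512]=im; o[:216,512:]=c
cv2.imwrite("pics/c.png",o[:384])
```

```text
mouth [(0.58, [186.0, 77.0, 303.0, 224.0])]
hopper [(0.81, [145.0, 78.0, 303.0, 222.0])]
t 3.38 pos [ 0.4898 -0.2396  0.3198]
[[252.46975005 157.22717727]]
lid at [[291.51983424 159.8851667 ]]
```

View pics/c.png

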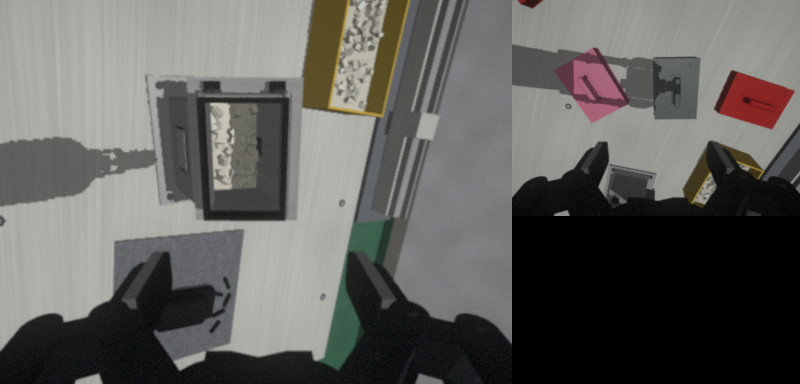

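The wrist view of the hopper shows the black gasket frame with corners near (198,97), (289,95), (290,220), (201,221). In the inset (the view over the lid) the grey lid is at about (676,88), which is (291,160) at full size. Next I'll fit both.

```bash
cat > f2.py <<'E'
from plan import *
p1,d1=pickle.load(open("w1.pkl","rb")); p2,d2=pickle.load(open("w2.pkl","rb")); pt=pickle.load(open("top.pkl","rb"))[0]; ps=pickle.load(open("side.pkl","rb"))[0]
m=[d["mask"] for d in d1["lid"] if d["mask"][160,291] or d["mask"][150,280]][0]
rl=fit(LID,[(p1,m,None)],[.58,.158,.393],0,0); print("lid",rl)
def dark(p,box,th):
    l,t,r,b=box; g=p["color"].max(2); k=np.zeros(g.shape,np.uint8); k[t:b,l:r]=(g[t:b,l:r]<th)
    n,lab,st,_=cv2.connectedComponentsWithStats(k,connectivity=4); i=1+st[1:,4].argmax(); c=(lab==i).astype(np.uint8)
    cs,_=cv2.findContours(c,cv2.RETR_EXTERNAL,cv2.CHAIN_APPROX_NONE); o=np.zeros_like(k); cv2.drawContours(o,cs,-1,1,-1); return o>0
G=rect(49,69,12)
vs=[(p2,dark(p2,(190,90,297,228),50),None)]
res=fit(G,vs,[.575,-.215,.15],.155,np.pi/6); print("mouth",res)
x=res[0]; out=[]
for p,M,v,tl,z in((p2,np.vstack([G,rect(40,60,12)]),x,np.pi/6,.155),(pt,np.vstack([G,rect(50,70,-5.5)]),x,np.pi/6,.155),(ps,np.vstack([G,rect(50,70,-5.5)]),x,np.pi/6,.155),(p1,LID,rl[0],0,0)):
    q=proj(world(M,v[2],np.array([v[0],v[1],z]),tl),p); k=3 if p is p2 else 4
    W,H=400//k,300//k
    if p is p2: k=2;W,H=200,150
    a=(q.mean(0)-[W/2,H/2]).astype(int); c=cv2.resize(cv2.cvtColor(p["color"],cv2.COLOR_RGB2BGR)[a[1]:a[1]+H,a[0]:a[0]+W],(400,300),interpolation=cv2.INTER_CUBIC)
    for i in range(0,len(q),4): cv2.polylines(c,[((q[i:i+4]-a+.5)*k).astype(np.int32)],True,((0,255,0),(255,0,0),(0,0,255))[i//4],1)
    out.append(c)
cv2.imwrite("pics/d.png",np.vstack([np.hstack(out[:2]),np.hstack(out[2:])]))
E
python3 f2.py
```

```text
lid (array([0.58030135, 0.15681066, 0.40221007]), np.float64(0.029454109178164378))
mouth (array([ 0.56917124, -0.22194195,  0.14856998]), np.float64(0.13032567330978018))
```

View pics/d.png

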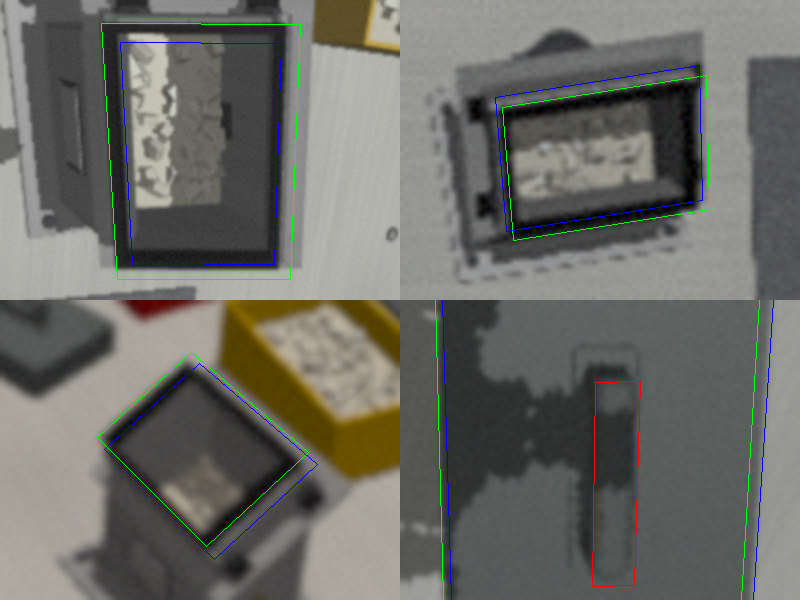

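```bash
sed -i '/^G=/,$d' f2.py
cat >> f2.py <<'E'
m2=dark(p2,(190,90,297,228),50); mt=dark(pt,(280,125,350,190),60); ms=dark(ps,(262,185,338,255),60)
best={}
for b in (2,3,4,5,6):
    for zt in (12,8):
        G=np.vstack([rect(50-b,70-b,zt),rect(50-b,70-b,-5.5)])
        for nm,V in(("w",[(p2,m2,None)]),("t",[(pt,mt,None)]),("s",[(ps,ms,None)])):
            r=fit(G,V,[.570,-.22,.15],.155,np.pi/6); 
            if nm not in best or r[1]<best[nm][1]: best[nm]=(r[0],r[1],b,zt)
            if nm=="w": print(b,zt,np.round(r[0],4),round(r[1],4))
print(best)
x=best["w"][0]; b=best["w"][2]; zt=best["w"][3]; G=np.vstack([rect(50-b,70-b,zt),rect(50,70,-5.5),rect(40,60,zt)]); out=[]
for p,mm in((p2,m2),(pt,mt),(ps,ms)):
    q=proj(world(G,x[2],np.array([x[0],x[1],.155]),np.pi/6),p); k=4 if p is not p2 else 3; W,H=400//k,300//k
    a=(q.mean(0)-[W/2,H/2]).astype(int); c=cv2.resize(cv2.cvtColor(p["color"],cv2.COLOR_RGB2BGR)[a[1]:a[1]+H,a[0]:a[0]+W],(W*k,H*k),interpolation=cv2.INTER_CUBIC)
    cv2.imwrite
    d=c.copy()
    for i in range(0,len(q),4): cv2.polylines(d,[((q[i:i+4]-a+.5)*k).astype(np.int32)],True,((0,255,0),(255,0,0),(0,0,255))[i//4],1)
    out.append(cv2.resize(d,(400,300)))
    if p is p2: raw=cv2.resize(c,(400,300))
cv2.imwrite("pics/e.png",np.vstack([np.hstack([raw,out[0]]),np.hstack(out[1:])]))
E
python3 f2.py
```

```text
lid (array([0.58030135, 0.15681066, 0.40221007]), np.float64(0.029454109178164378))
2 12 [ 0.568  -0.2217  0.1517] 0.1066
2 8 [ 0.5673 -0.2216  0.1508] 0.0873
3 12 [ 0.567  -0.2207  0.1501] 0.0793
3 8 [ 0.5659 -0.2206  0.1526] 0.0602
4 12 [ 0.5656 -0.2197  0.1476] 0.0512
4 8 [ 0.5649 -0.2199  0.1534] 0.0305
5 12 [ 0.5646 -0.2189  0.1468] 0.0207
5 8 [ 0.5643 -0.2194  0.1466] 0.0136
6 12 [ 0.5645 -0.2186  0.1454] 0.0207
6 8 [ 0.5637 -0.2193  0.1443] 0.037
{'w': (array([ 0.56434594, -0.21943735,  0.14656955]), np.float64(0.01361942618615608), 5, 8), 't': (array([ 0.56280107, -0.21630486,  0.14726567]), np.float64(0.09455034297335496), 3, 8), 's': (array([ 0.56165337, -0.22211822,  0.1191039 ]), np.float64(0.057167495181089545), 5, 8)}
```

View pics/e.png

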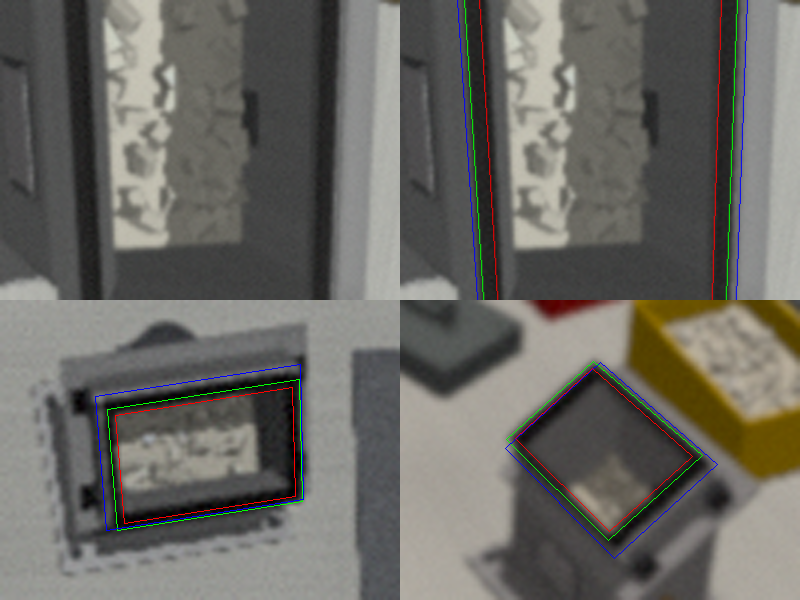

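The green outline matches the black gasket very well, giving the mouth at (0.5645, -0.219, 0.155), yaw 0.147. Next I'll go to the lid at (0.5803, 0.1568), yaw 0.402.

```bash
python3 -c "
from plan import *
plan([.5803,.1568,.15],toolR(.402))"
```

```text
shift [0.3742 0.043  0.2226] turn [ 29.98   3.65 -13.74] n 11
[2.7259, 0.3315, -1.2495, 0.034, 0.0039, 0.0202]
[2.7259, 0.3315, -1.2495, 0.0338, 0.0056, 0.0202]
[2.7259, 0.3315, -1.2495, 0.0335, 0.0073, 0.0201]
[2.7259, 0.3315, -1.2495, 0.0333, 0.009, 0.0199]
[2.7259, 0.3315, -1.2495, 0.0329, 0.0106, 0.0196]
[2.7259, 0.3315, -1.2495, 0.0326, 0.0123, 0.0193]
[2.7259, 0.3315, -1.2495, 0.0322, 0.0139, 0.0188]
[2.7259, 0.3315, -1.2495, 0.0317, 0.0155, 0.0183]
[2.7259, 0.3315, -1.2495, 0.0313, 0.017, 0.0177]
[2.7259, 0.3315, -1.2495, 0.0308, 0.0185, 0.0171]
[2.7259, 0.3315, -1.2495, 0.0303, 0.02, 0.0163]
```

Call:
drive_tool --pt "2.73 0.33 -1.25 0.034 0.004 0.02 1" --pt "2.73 0.33 -1.25 0.034 0.0055 0.02 1" --pt "2.73 0.33 -1.25 0.0335 0.0075 0.02 1" --pt "2.73 0.33 -1.25 0.0335 0.009 0.02 1" --pt "2.73 0.33 -1.25 0.033 0.0105 0.0195 1" --pt "2.73 0.33 -1.25 0.0325 0.0125 0.0195 1" --pt "2.73 0.33 -1.25 0.032 0.014 0.019 1" --pt "2.73 0.33 -1.25 0.0315 0.0155 0.0185 1"

```text
time: 4.2
tool_pos: [0.5567, 0.0528, 0.1967]
tcp_rot: [1.756, 2.486, 0.164]
wrist_force: [0.6, -0.2, 1.2]
width: 1.003
grip_force: 0.0
```

Call:
drive_tool --pt "2.73 0.33 -1.25 0.0315 0.017 0.0175 1" --pt "2.73 0.33 -1.25 0.031 0.0185 0.017 1" --pt "2.73 0.33 -1.25 0.0305 0.02 0.0165 1" --pt "0 0 0 0 0 0 1" --pt "0 0 0 0 0 0 1"

```text
time: 4.62
tool_pos: [0.5794, 0.1601, 0.1473]
tcp_rot: [-1.724, -2.623, 0.007]
wrist_force: [0.1, -0.6, 0.2]
width: 1.001
grip_force: 0.0
```

Run:
```python
from w import *
p,d=shoot("w3",["lid"])
print(proj([[.58,.157,.03]],p))
uv=proj([[.58,.157,.03]],p)[0]
for x in d["lid"]:
    b=x["bbox"]
    if b[0]<uv[0]<b[2] and b[1]<uv[1]<b[3]: print(fit(LID,[(p,x["mask"],None)],[.58,.157,.4],0,0)); break
plan([.5803,.1568,.045],toolR(.402))
```

```text
lid [(0.8, [360.0, 136.0, 511.0, 299.0]), (0.64, [0.0, 64.0, 137.0, 272.0]), (0.62, [191.0, 93.0, 328.0, 265.0])]
t 4.62 pos [0.5794 0.1601 0.1473]
[[258.60525861 189.43858701]]
(array([0.57993652, 0.15635912, 0.39853432]), np.float64(0.01497738503971291))
shift [-1.00e-04  1.00e-04  1.05e-01] turn [-0.05  0.08  0.06] n 3
[-0.017, 0.0273, 0.0209, -0.0, 0.0, 0.035] x 3
```

Call:
drive_tool --pt "0 0 0.2 0 -0.0005 0.035 1" --pt "0 0 0 0 0 0.035 1" --pt "0 0 0 0 0 0.02 1" --pt "0 0 0 0 0 0.015 1" --pt "0 0 0 0 0 0 1" --pt "0 0 0 0 0 0 0" --pt "0 0 0 0 0 0 0" --pt "0 0 0 0 0 0 0" --force 80

```text
time: 5.38
tool_pos: [0.5823, 0.1548, 0.0477]
tcp_rot: [1.74, 2.611, 0.003]
wrist_force: [-0.4, -0.0, 0.8]
width: 0.608
grip_force: 0.0
```

Call:
drive_tool --pt "0 0 0 0 0 0 0" --pt "0 0 0 0 0 0 0" --pt "0 0 0 0 0 0 0" --pt "0 0 0 0 0 0 0"

```text
time: 5.72
tool_pos: [0.5812, 0.1549, 0.0462]
tcp_rot: [1.741, 2.613, -0.0]
wrist_force: [-1.1, 0.3, 6.6]
width: 0.143
grip_force: 78.4
```

Call:
drive_tool --pt "0 0 0 0 0 -0.01 0" --pt "0 0 0 0 0 -0.03 0" --pt "0 0 0 0 0 -0.04 0" --pt "0 0 0 0 0 -0.04 0" --pt "0 0 0 0 0 -0.04 0" --pt "0 0 0 0 0 -0.04 0" --pt "0 0 0 0 0 0 0"

```text
time: 6.3
tool_pos: [0.5852, 0.1561, 0.2556]
tcp_rot: [1.735, 2.605, 0.016]
wrist_force: [2.0, -0.3, -0.4]
width: 0.146
grip_force: 78.8
```

```bash
cat >> plan.py <<'E'
Mo=np.array([.5645,-.2190,.155]); YAW=.147; TL=np.pi/6
Rm=(R.from_euler("z",YAW)*R.from_euler("y",-TL)).as_matrix(); Rt=toolR(YAW,TL)
def inmouth(p): return Rm.T@(np.asarray(p)-Mo)
def tcp(x,y,z): return Mo+Rm@np.array([x,y,z])
def st():
    s=status.read_state(); f=Rm.T@np.array(s["wrist_force"])
    print("t",round(s["time"],2),"mouth mm",np.round(1e3*inmouth(s["tool_pos"]),1),"F mouth",np.round(f,1),"err deg",np.round(R.from_matrix(R.from_rotvec(s["tcp_rot"]).as_matrix().T@Rt).as_rotvec(degrees=True),2),"w",round(s["width"],3),"g",round(s["grip_force"],1)); return s
E
python3 - <<'E'
from w import *
p,d=shoot("w4",["lid"])
s=st(); print(R.from_rotvec(s["tcp_rot"]).as_matrix().round(3).tolist())
plan(tcp(0,-.002,.10),Rt)
E
```

```text
lid [(0.97, [142.0, 88.0, 372.0, 345.0]), (0.85, [358.0, 117.0, 488.0, 237.0])]
t 6.3 pos [0.5852 0.1561 0.2556]
t 6.4 mouth mm [108.4 367.8  44.2] F mouth [-2.   0.1 -3.6] err deg [-29.62  -3.66  13.94] w 0.142 g 78.7
[[-0.385, 0.923, 0.004], [0.923, 0.385, -0.0], [-0.002, 0.004, -1.0]]
shift [-0.3284 -0.2091  0.0057] turn [-29.62  -3.66  13.94] n 10
[-2.9621, -0.3658, 1.3941, -0.0328, -0.0209, 0.0006]
[-2.9621, -0.3658, 1.3941, -0.0333, -0.0201, -0.0003]
[-2.9621, -0.3658, 1.3941, -0.0338, -0.0193, -0.0011]
[-2.9621, -0.3658, 1.3941, -0.0343, -0.0184, -0.0018]
[-2.9621, -0.3658, 1.3941, -0.0347, -0.0174, -0.0025]
[-2.9621, -0.3658, 1.3941, -0.0352, -0.0164, -0.0032]
[-2.9621, -0.3658, 1.3941, -0.0356, -0.0154, -0.0038]
[-2.9621, -0.3658, 1.3941, -0.036, -0.0143, -0.0043]
[-2.9621, -0.3658, 1.3941, -0.0363, -0.0132, -0.0048]
[-2.9621, -0.3658, 1.3941, -0.0367, -0.012, -0.0052]
```

```bash
cat > inhand.py <<'E'
from w import *
def inhand(p,m,zt=.0455):
    T=np.eye(4); T[:3,:3]=np.array([[0,1,0],[1,0,0],[0,0,-1.]]); T[2,3]=zt
    cs=np.vstack(cv2.findContours(m.astype(np.uint8),cv2.RETR_EXTERNAL,cv2.CHAIN_APPROX_NONE)[0]); h=np.zeros(m.shape,np.uint8); cv2.fillConvexPoly(h,cv2.convexHull(cs),1)
    r=fit(LID,[(p,h>0,T@p["mount"])],[0,.002,0],0,0); return r
E
python3 - <<'E'
from inhand import *
p,d=pickle.load(open("w4.pkl","rb")); print(inhand(p,d["lid"][0]["mask"]))
E
```

```text
(array([-6.99316527e-05,  2.14986428e-03,  1.15718806e-03]), np.float64(0.0909136755348976))
```

Call:
drive_tool --pt "-2.96 -0.37 1.39 -0.033 -0.021 0.0005 0" --pt "-2.96 -0.37 1.39 -0.0335 -0.02 -0.0005 0" --pt "-2.96 -0.37 1.39 -0.034 -0.0195 -0.001 0" --pt "-2.96 -0.37 1.39 -0.0345 -0.0185 -0.002 0" --pt "-2.96 -0.37 1.39 -0.0345 -0.0175 -0.0025 0" --pt "-2.96 -0.37 1.39 -0.035 -0.0165 -0.003 0" --pt "-2.96 -0.37 1.39 -0.0355 -0.0155 -0.004 0" --pt "-2.96 -0.37 1.39 -0.036 -0.0145 -0.0045 0"

```text
time: 7.07
tool_pos: [0.5236, -0.1528, 0.2372]
tcp_rot: [1.799, 2.196, 0.451]
wrist_force: [1.5, 1.1, -3.3]
width: 0.141
grip_force: 79.1
```

Call:
drive_tool --pt "-2.96 -0.37 1.39 -0.0365 -0.013 -0.005 0" --pt "-2.96 -0.37 1.39 -0.0365 -0.012 -0.005 0" --pt "0 0 0 0 0 0 0" --pt "0 0 0 0 0 0 0" --pt "0 0 0 0 0 0 0"

```text
time: 7.48
tool_pos: [0.5115, -0.2284, 0.2367]
tcp_rot: [1.802, 2.085, 0.551]
wrist_force: [0.2, -0.1, -3.8]
width: 0.142
grip_force: 79.2
```

Run:
```python
from inhand import *
p,d=shoot("w5",["lid"])
print(inhand(p,d["lid"][0]["mask"]))
s=st(); plan(tcp(0,-.002,.06),Rt)
```

```text
lid [(0.71, [142.0, 87.0, 372.0, 345.0])]
t 7.48 pos [ 0.5115 -0.2284  0.2367]
(array([-0.0002846 ,  0.00216316,  0.00082538]), np.float64(0.0926194265339153))
t 7.58 mouth mm [-3.4 -0.7 98.2] F mouth [-1.9 -0.7 -2.8] err deg [-0.42 -0.13  0.08] w 0.148 g 79.2
shift [-0.0014  0.0037  0.0381] turn [-0.42 -0.13  0.08] n 1
[-0.4216, -0.1338, 0.0824, -0.0014, 0.0037, 0.0381] x 1
```

Call:
drive_tool --pt "-0.4 -0.1 0.1 -0.001 0.0035 0.02 0" --pt "0 0 0 -0.0005 0 0.02 0" --pt "0 0 0 0 0 0 0" --pt "0 0 0 0 0 0 0"

```text
time: 7.92
tool_pos: [0.5364, -0.2243, 0.2053]
tcp_rot: [1.793, 2.082, 0.558]
wrist_force: [0.2, 0.8, -3.0]
width: 0.139
grip_force: 79.1
```

Run:
```python
from plan import *
s=st(); plan(tcp(0,-.0021,.048),Rt)
```

```text
t 7.92 mouth mm [ 0.5 -1.1 57.9] F mouth [-1.3  0.8 -2.8] err deg [-0.05 -0.12  0.09] w 0.139 g 79.1
shift [-0.001  -0.0004  0.0099] turn [-0.05 -0.12  0.09] n 1
[-0.0481, -0.1241, 0.0937, -0.001, -0.0004, 0.0099] x 1
```

Call:
drive_tool --pt "0 -0.1 0.1 -0.001 -0.0005 0.004 0" --pt "0 0 0 0 0 0.004 0" --pt "0 0 0 0 0 0.004 0" --pt "0 0 0 0 0 0.003 0" --pt "0 0 0 0 0 0 0" --pt "0 0 0 0 0 0 0"

```text
time: 8.42
tool_pos: [0.5436, -0.2273, 0.1939]
tcp_rot: [1.795, 2.073, 0.555]
wrist_force: [0.5, -0.7, -3.6]
width: 0.141
grip_force: 79.1
```

Run:
```python
from plan import *
s=st(); plan(tcp(0,-.0021,.035),Rt)
```

```text
t 8.42 mouth mm [ 0.5 -5.2 44.6] F mouth [-1.4 -0.8 -3.3] err deg [ 0.11  0.24 -0.16] w 0.141 g 79.1
shift [ 0.0031 -0.0006  0.0096] turn [ 0.11  0.24 -0.16] n 1
[0.1129, 0.2443, -0.1559, 0.0031, -0.0006, 0.0096] x 1
```

Call:
drive_tool --pt "0 0 0 0 0 0 0" --pt "0 0 0 0 0 0 0" --pt "0 0 0 0 0 0 0"

```text
time: 8.67
tool_pos: [0.5438, -0.2276, 0.1943]
tcp_rot: [1.795, 2.072, 0.555]
wrist_force: [-0.4, 0.0, -3.2]
width: 0.142
grip_force: 79.1
```

Run:
```python
from plan import *
from workcell import read_camera
for i in range(4):
    s=st(); read_camera("wrist")
plan(tcp(0,-.0021,.035),Rt)
```

```text
t 8.67 mouth mm [ 0.8 -5.4 45. ] F mouth [-1.9  0.1 -2.5] err deg [ 0.14  0.28 -0.15] w 0.142 g 79.1
t 8.72 mouth mm [ 0.8 -5.4 44.9] F mouth [-0.6 -0.3 -2.3] err deg [ 0.14  0.28 -0.15] w 0.143 g 79.1
t 8.77 mouth mm [ 0.8 -5.4 44.9] F mouth [-1.9 -0.8 -2.8] err deg [ 0.14  0.27 -0.15] w 0.139 g 79.1
t 8.82 mouth mm [ 0.7 -5.3 44.8] F mouth [-1.7  0.1 -2.5] err deg [ 0.13  0.27 -0.15] w 0.141 g 79.1
shift [ 0.0032 -0.0008  0.0098] turn [ 0.13  0.26 -0.15] n 1
[0.1333, 0.2615, -0.1494, 0.0032, -0.0008, 0.0098] x 1
```

Call:
drive_tool --pt "0.13 0.26 -0.15 0.0032 -0.0008 0.003 0" --pt "0 0 0 0 0 0 0" --pt "0 0 0 0 0 0 0" --pt "0 0 0 0 0 0 0" --pt "0 0 0 0 0 0 0"

```text
time: 9.28
tool_pos: [0.5441, -0.224, 0.1911]
tcp_rot: [1.794, 2.079, 0.557]
wrist_force: [-0.7, 0.3, -3.3]
width: 0.143
grip_force: 79.1
```

Run:
```python
from plan import *
s=st(); plan(tcp(0,-.0021,.035),Rt)
```

```text
t 9.28 mouth mm [-0.1 -2.  41.7] F mouth [-2.2  0.4 -2.5] err deg [-0.   -0.01  0.01] w 0.143 g 79.1
shift [-0.0001  0.0001  0.0067] turn [-0.   -0.01  0.01] n 1
[-0.0031, -0.0075, 0.0074, -0.0001, 0.0001, 0.0067] x 1
```

Call:
drive_tool --pt "0 0 0 0 0 0.002 0" --pt "0 0 0 0 0 0.002 0" --pt "0 0 0 0 0 0.002 0" --pt "0 0 0 0 0 0 0" --pt "0 0 0 0 0 0 0" --pt "0 0 0 0 0 0 0"

```text
time: 9.78
tool_pos: [0.547, -0.2236, 0.1858]
tcp_rot: [1.794, 2.079, 0.557]
wrist_force: [0.1, 0.3, -2.7]
width: 0.143
grip_force: 79.1
```

Run:
```python
from plan import *
s=st(); plan(tcp(0,-.0021,.028),Rt)
```

```text
t 9.78 mouth mm [-0.2 -2.  35.6] F mouth [-1.2  0.3 -2.4] err deg [-0.01 -0.02  0.  ] w 0.143 g 79.1
shift [-0.0001  0.0002  0.0076] turn [-0.01 -0.02  0.  ] n 1
[-0.0135, -0.0161, 0.0031, -0.0001, 0.0002, 0.0076] x 1
```

Call:
drive_tool --pt "0 0 0 0 0 0.002 0" --pt "0 0 0 0 0 0.002 0" --pt "0 0 0 0 0 0.002 0" --pt "0 0 0 0 0 0.0015 0" --pt "0 0 0 0 0 0 0" --pt "0 0 0 0 0 0 0"

```text
time: 10.28
tool_pos: [0.5508, -0.2231, 0.1793]
tcp_rot: [1.794, 2.079, 0.557]
wrist_force: [-0.3, -0.6, -2.9]
width: 0.141
grip_force: 79.2
```

Run:
```python
from plan import *
s=st(); plan(tcp(0,-.0021,.025),Rt)
```

```text
t 10.28 mouth mm [-0.1 -2.1 28.1] F mouth [-1.8 -0.6 -2.3] err deg [-0.01 -0.    0.  ] w 0.141 g 79.2
shift [-0.      0.0001  0.0031] turn [-0.01 -0.    0.  ] n 1
[-0.0096, -0.0019, 0.0014, -0.0, 0.0001, 0.0031] x 1
```

Call:
drive_tool --pt "0 0 0 0 0 0.0015 0" --pt "0 0 0 0 0 0.0015 0" --pt "0 0 0 0 0 0.001 0" --pt "0 0 0 0 0 0 0" --pt "0 0 0 0 0 0 0"

```text
time: 10.7
tool_pos: [0.5531, -0.2233, 0.1766]
tcp_rot: [1.793, 2.078, 0.557]
wrist_force: [-4.3, -1.8, 1.9]
width: 0.143
grip_force: 80.1
```

Run:
```python
from plan import *
s=st(); print(s["torque"])
```

```text
t 10.7 mouth mm [ 0.5 -2.6 24.7] F mouth [-2.9 -1.2  3.9] err deg [0.05 0.06 0.02] w 0.143 g 80.1
[-0.27972578  0.6236399  -0.22488629]
```

Call:
drive_tool --pt "0 0 0 0 0 0 0.3" --pt "0 0 0 0 0 0 0.6" --pt "0 0 0 0 0 0 0.6" --pt "0 0 0 0 0 0 0.6" --pt "0 0 0 0 0 -0.02 0.6" --pt "0 0 0 0 0 -0.04 0.6" --pt "0 0 0 0 0 -0.04 0.6" --pt "0 0 0 0 0 0 0"

```text
time: 11.37
tool_pos: [0.5048, -0.2327, 0.2712]
tcp_rot: [1.785, 2.071, 0.556]
wrist_force: [2.1, -1.9, 2.5]
width: 0.474
grip_force: 0.0
```

Call:
drive_tool --pt "0 0 0 0 0 0 0" --pt "0 0 0 0 0 0 0" --pt "0 0 0 0 0 0 0" --pt "0 0 0 0 0 0 0"

```text
time: 11.7
tool_pos: [0.5028, -0.2292, 0.2604]
tcp_rot: [1.796, 2.082, 0.558]
wrist_force: [-0.5, 0.4, 0.3]
width: -0.001
grip_force: 0.0
```

Run:
```python
from w import *
p,d=shoot("w6",["lid","corner_left_a","mouth"])
s=st()
b=d["lid"][0]
class A: pass
for z in (-20,-18,-22):
    W0=Mo+Rm@np.array([0,0,z/1000])
    def fitz(mask):
        cs=np.vstack(cv2.findContours(mask.astype(np.uint8),cv2.RETR_EXTERNAL,cv2.CHAIN_APPROX_NONE)[0]); h=np.zeros(mask.shape,np.uint8); cv2.fillConvexPoly(h,cv2.convexHull(cs),1)
        T=np.eye(4);T[:3,:3]=Rm;T[:3,3]=W0
        return fit(LID,[(p,h>0,np.linalg.inv(T)@p["world_from_camera"])],[0,0,0],0,0)
    print(z,fitz(b["mask"]))
q=proj(LID@Rm.T+Mo+Rm@[0,0,-.02],p)
im=cv2.cvtColor(p["color"],cv2.COLOR_RGB2BGR); im=cv2.resize(im,None,fx=1.5,fy=1.5)
for i in range(0,12,4): cv2.polylines(im,[((q[i:i+4]+.5)*1.5).astype(np.int32)],True,((0,255,0),(255,0,0),(0,0,255))[i//4],1)
cv2.imwrite("pics/f.png",im)
```

```text
lid [(0.82, [188.0, 93.0, 328.0, 264.0]), (0.66, [320.0, 0.0, 439.0, 126.0])]
corner_left_a [(0.71, [189.0, 96.0, 331.0, 153.0])]
mouth [(0.85, [192.0, 84.0, 329.0, 98.0])]
t 11.7 pos [ 0.5028 -0.2292  0.2604]
t 11.9 mouth mm [ -0.7  -1.5 123.2] F mouth [0.2 0.  0.9] err deg [-0.08 -0.1  -0.02] w -0.001 g 0.0
-20 (array([-0.00161918, -0.00187882, -0.0019895 ]), np.float64(0.01640695297659378))
-18 (array([-0.00157771, -0.0018357 ,  0.0001021 ]), np.float64(0.022499895162271577))
-22 (array([-0.0014532 , -0.00180032, -0.0024566 ]), np.float64(0.016698297525802763))
```

View pics/f.png

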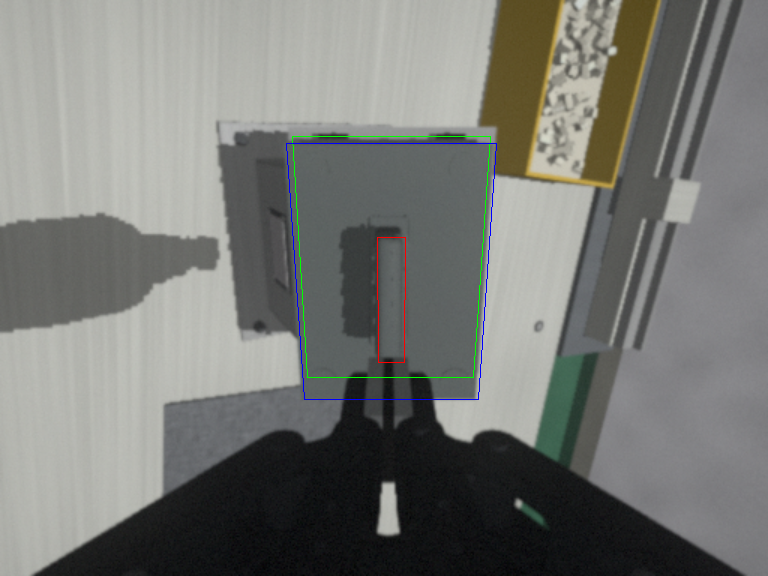

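The lid lies squarely on the mouth, and the overlay matches its edges and handle, which is at about (390,300). The fingers are shut. Now I'll move to corner_left_a.

Call:
drive_tool --pt "0 0 0 0.033 -0.02 0.015 0" --pt "0 0 0 0.0325 -0.02 0.02 0" --pt "0 0 0 0 0 0.035 0" --pt "0 0 0 0 0 0.025 0" --pt "0 0 0 0 0 0 0" --pt "0 0 0 0 0 0 0" --pt "0 0 0 0 0 0 0" --pt "0 0 0 0 0 0 0"

```text
time: 12.57
tool_pos: [0.5077, -0.1654, 0.163]
tcp_rot: [1.792, 2.077, 0.557]
wrist_force: [0.9, 0.2, -0.4]
width: 0.005
grip_force: 0.0
```

Run:
```python
from plan import *
s=st(); plan(tcp(-.041,.064,.018),Rt)
```

```text
t 12.57 mouth mm [-37.8  61.3  31.1] F mouth [ 0.6  0.1 -0.8] err deg [0.11 0.09 0.03] w 0.005 g 0.0
shift [ 0.0027 -0.0032  0.0131] turn [0.11 0.09 0.03] n 1
[0.1102, 0.0896, 0.0287, 0.0027, -0.0032, 0.0131] x 1
```

Call:
drive_tool --pt "0.1 0.1 0 0.001 -0.004 0.006 0" --pt "0 0 0 0 0 0.005 0" --pt "0 0 0 0 0 0.002 0" --pt "0 0 0 0 0 0.001 0" --pt "0 0 0 0 0 0.001 0" --pt "0 0 0 0 0 0.001 0" --pt "0 0 0 0 0 0 0" --pt "0 0 0 0 0 0 0"

```text
time: 13.23
tool_pos: [0.5112, -0.1628, 0.1453]
tcp_rot: [1.795, 2.081, 0.557]
wrist_force: [0.3, -0.4, -0.5]
width: 0.004
grip_force: 0.0
```

```bash
python3 -c "
from plan import *
st()"
```

```text
t 13.23 mouth mm [-43.4  63.4  13.9] F mouth [-0.1 -0.4 -0.6] err deg [-0.1  -0.11  0.01] w 0.004 g 0.0
```

Call:
drive_tool --pt "0 0 0 0 0.001 0.0006 0" --pt "0 0 0 0 0 0.0006 0" --pt "0 0 0 0 0 0.0006 0" --pt "0 0 0 0 0 0.0006 0" --pt "0 0 0 0 0 0.0006 0" --pt "0 0 0 0 0 0 0"

```text
time: 13.73
tool_pos: [0.5135, -0.162, 0.1436]
tcp_rot: [1.795, 2.082, 0.558]
wrist_force: [-4.0, 2.5, 4.5]
width: 0.002
grip_force: 2.7
```

```bash
python3 -c "
from plan import *
st()"
```

```text
t 13.73 mouth mm [-42.1  63.8  11.1] F mouth [-0.9  3.1  5.7] err deg [-0.09 -0.16  0.01] w 0.002 g 2.7
```

Call:
drive_tool --pt "0 0 0 0 0 0.0006 0" --pt "0 0 0 0 0 0.0006 0" --pt "0 0 0 0 0 0.0006 0" --pt "0 0 0 0 0 0 0"

```text
time: 14.07
tool_pos: [0.5144, -0.1619, 0.142]
tcp_rot: [1.795, 2.082, 0.558]
wrist_force: [-3.2, 2.2, 3.7]
width: 0.002
grip_force: 2.5
```

```bash
python3 -c "
from plan import *
st()"
```

```text
t 14.07 mouth mm [-42.2  63.9   9.3] F mouth [-0.6  2.6  4.6] err deg [-0.09 -0.16  0.01] w 0.002 g 2.5
```

Call:
drive_tool --pt "0 0 0 0 0 0.0006 0" --pt "0 0 0 0 0 0.0006 0" --pt "0 0 0 0 0 0.0006 0"

```text
time: 14.32
tool_pos: [0.5153, -0.1622, 0.14]
tcp_rot: [1.795, 2.081, 0.557]
wrist_force: [0.4, 0.6, 1.5]
width: 0.001
grip_force: 0.6
```

Call:
drive_tool --pt "0 0 0 0 0 0 0"

```text
time: 14.4
tool_pos: [0.5152, -0.1623, 0.1397]
tcp_rot: [1.795, 2.081, 0.557]
wrist_force: [-0.4, -0.2, -0.4]
width: -0.001
grip_force: 0.0
```

```bash
python3 -c "
from plan import *
st()"
```

```text
t 14.4 mouth mm [-42.7  63.3   7. ] F mouth [-0.6 -0.1 -0.2] err deg [-0.12 -0.08 -0.  ] w -0.001 g 0.0
```

Call:
drive_tool --pt "0 0 0 0 0 0.0005 0" --pt "0 0 0 0 0 0.0005 0" --pt "0 0 0 0 0 0 0"

```text
time: 14.65
tool_pos: [0.5157, -0.1623, 0.139]
tcp_rot: [1.795, 2.081, 0.557]
wrist_force: [-1.1, -0.1, 0.8]
width: 0.004
grip_force: 1.0
```

Call:
drive_tool --pt "0 0 0 0 0 0.0005 0" --pt "0 0 0 0 0 0.0005 0" --pt "0 0 0 0 0 0 0"

```text
time: 14.9
tool_pos: [0.5162, -0.1622, 0.1384]
tcp_rot: [1.795, 2.081, 0.557]
wrist_force: [-4.3, -0.8, 3.7]
width: -0.004
grip_force: 2.6
```

```bash
python3 -c "
from plan import *
st()"
```

```text
t 14.9 mouth mm [-42.5  63.2   5.4] F mouth [-2.  -0.1  5.4] err deg [-0.11 -0.08  0.01] w -0.004 g 2.6
```

Force is rising again (5.4 N at z 5.4), so I'll go on carefully.

Call:
drive_tool --pt "0 0 0 0 0 0.0005 0" --pt "0 0 0 0 0 0.0005 0"

```text
time: 15.07
tool_pos: [0.5167, -0.1622, 0.1378]
tcp_rot: [1.794, 2.081, 0.557]
wrist_force: [-8.6, -1.3, 7.7]
width: -0.002
grip_force: 5.7
```

Call:
drive_tool --pt "0 0 0 0 0 0 0"

```text
time: 15.15
tool_pos: [0.5166, -0.1622, 0.1378]
tcp_rot: [1.794, 2.082, 0.557]
wrist_force: [-8.8, -2.0, 6.9]
width: 0.002
grip_force: 5.1
```

```bash
python3 -c "
from plan import *
st()"
```

```text
t 15.15 mouth mm [-42.4  63.2   4.6] F mouth [-4.3 -0.7 10.4] err deg [-0.11 -0.09  0.03] w 0.002 g 5.1
```

Call:
drive_tool --pt "0 0 0 0 0 0.0005 0" --pt "0 0 0 0 0 0 0"

```text
time: 15.32
tool_pos: [0.5168, -0.1622, 0.1376]
tcp_rot: [1.794, 2.082, 0.557]
wrist_force: [-9.4, -1.3, 10.2]
width: -0.002
grip_force: 6.6
```

Call:
drive_tool --pt "0 0 0 0 0 0.0005 0" --pt "0 0 0 0 0 0 0"

```text
time: 15.48
tool_pos: [0.517, -0.1622, 0.1374]
tcp_rot: [1.794, 2.082, 0.557]
wrist_force: [-12.0, -1.2, 12.0]
width: -0.001
grip_force: 8.3
```

```bash
python3 -c "
from plan import *
st()"
```

```text
t 15.48 mouth mm [-42.3  63.2   4.1] F mouth [-4.5  0.6 16.4] err deg [-0.1  -0.09  0.06] w -0.001 g 8.3
```

Call:
drive_tool --pt "0 0 0 0 0 0.0005 0" --pt "0 0 0 0 0 0 0"

```text
time: 15.65
tool_pos: [0.5172, -0.1621, 0.1371]
tcp_rot: [1.793, 2.082, 0.557]
wrist_force: [-15.7, -1.9, 14.4]
width: -0.005
grip_force: 10.0
```

```bash
python3 -c "
from plan import *
st()"
```

```text
t 15.65 mouth mm [-42.3  63.2   3.8] F mouth [-6.5  0.4 20.4] err deg [-0.1  -0.09  0.08] w -0.005 g 10.0
```

20.4 N at z 3.8 with a steep rise means it's on the stop, so left_a is home. Next is left_b.

Call:
drive_tool --pt "0 0 0 0 0 -0.01 0" --pt "0 0 0 0 0.005 -0.012 0" --pt "0 0 0 0 0.04 -0.005 0" --pt "0 0 0 0 0.038 0.003 0" --pt "0 0 0 0 0 0.006 0" --pt "0 0 0 0 0 0 0" --pt "0 0 0 0 0 0 0" --pt "0 0 0 0 0 0 0"

```text
time: 16.32
tool_pos: [0.578, -0.1519, 0.1911]
tcp_rot: [1.798, 2.084, 0.557]
wrist_force: [0.5, -0.3, -0.1]
width: -0.002
grip_force: 0.0
```

```bash
python3 -c "
from plan import *
st()"
```

```text
t 16.32 mouth mm [38.2 64.4 19.7] F mouth [ 0.4 -0.4 -0.3] err deg [-0.27 -0.22 -0.05] w -0.002 g 0.0
```

Call:
drive_tool --pt "-0.2 -0.2 0 -0.001 0.0015 0.002 0" --pt "0 0 0 0 0 0.002 0" --pt "0 0 0 0 0 0.0015 0" --pt "0 0 0 0 0 0.0007 0" --pt "0 0 0 0 0 0.0007 0" --pt "0 0 0 0 0 0.0007 0" --pt "0 0 0 0 0 0 0"

```text
time: 16.9
tool_pos: [0.5849, -0.1529, 0.1872]
tcp_rot: [1.793, 2.077, 0.557]
wrist_force: [-0.5, -0.3, -0.3]
width: 0.004
grip_force: 0.2
```

```bash
python3 -c "
from plan import *
st()"
```

```text
t 16.9 mouth mm [42.  62.4 12.9] F mouth [-0.6 -0.2 -0. ] err deg [0.09 0.09 0.  ] w 0.004 g 0.2
```

Call:
drive_tool --pt "0 0 0 0 -0.001 0.0006 0" --pt "0 0 0 0 0 0.0006 0" --pt "0 0 0 0 0 0.0006 0"

```text
time: 17.15
tool_pos: [0.5853, -0.1531, 0.1858]
tcp_rot: [1.792, 2.076, 0.557]
wrist_force: [-1.1, 0.8, 2.8]
width: -0.0
grip_force: 1.6
```

Call:
drive_tool --pt "0 0 0 0 0 0.0006 0" --pt "0 0 0 0 0 0.0006 0"

```text
time: 17.32
tool_pos: [0.5861, -0.1529, 0.185]
tcp_rot: [1.792, 2.076, 0.558]
wrist_force: [-3.8, 1.3, 6.7]
width: 0.003
grip_force: 3.7
```

```bash
python3 -c "
from plan import *
st()"
```

```text
t 17.32 mouth mm [41.9 62.2 10.5] F mouth [0.2 1.9 7.6] err deg [0.16 0.12 0.02] w 0.003 g 3.7
```

Call:
drive_tool --pt "0 0 0 0 0 0.0006 0" --pt "0 0 0 0 0 0.0006 0"

```text
time: 17.48
tool_pos: [0.5867, -0.1527, 0.1845]
tcp_rot: [1.791, 2.076, 0.558]
wrist_force: [-7.0, 1.2, 9.9]
width: 0.002
grip_force: 5.9
```

Call:
drive_tool --pt "0 0 0 0 0 0.0006 0"

```text
time: 17.57
tool_pos: [0.587, -0.1527, 0.1842]
tcp_rot: [1.791, 2.076, 0.558]
wrist_force: [-6.2, 1.3, 10.6]
width: -0.001
grip_force: 6.3
```

```bash
python3 -c "
from plan import *
st()"
```

```text
t 17.57 mouth mm [42.3 62.3  9.3] F mouth [ 0.2  2.2 12.2] err deg [0.18 0.1  0.04] w -0.001 g 6.3
```

Call:
drive_tool --pt "0 0 0 0 0 0.0006 0" --pt "0 0 0 0 0 0.0006 0"

```text
time: 17.73
tool_pos: [0.5878, -0.1525, 0.1835]
tcp_rot: [1.791, 2.076, 0.559]
wrist_force: [-5.1, 2.1, 9.4]
width: -0.0
grip_force: 5.7
```

Call:
drive_tool --pt "0 0 0 0 0 0.0005 0"

```text
time: 17.82
tool_pos: [0.5881, -0.1524, 0.1831]
tcp_rot: [1.791, 2.076, 0.559]
wrist_force: [-5.2, 2.1, 9.7]
width: -0.003
grip_force: 5.6
```

```bash
python3 -c "
from plan import *
st()"
```

```text
t 17.82 mouth mm [42.8 62.4  7.8] F mouth [ 0.6  2.9 10.9] err deg [0.23 0.1  0.03] w -0.003 g 5.6
```

Call:
drive_tool --pt "0 0 0 0 0 0.0005 0" --pt "0 0 0 0 0 0.0005 0"

```text
time: 17.98
tool_pos: [0.5889, -0.1523, 0.1824]
tcp_rot: [1.791, 2.075, 0.559]
wrist_force: [-3.9, 3.1, 8.5]
width: -0.001
grip_force: 4.9
```

Call:
drive_tool --pt "0 0 0 0 0 0.0005 0" --pt "0 0 0 0 0 0 0"

```text
time: 18.15
tool_pos: [0.5893, -0.1524, 0.1819]
tcp_rot: [1.791, 2.075, 0.559]
wrist_force: [-1.1, 3.1, 6.6]
width: -0.001
grip_force: 3.2
```

```bash
python3 -c "
from plan import *
st()"
```

```text
t 18.15 mouth mm [43.2 62.3  6.2] F mouth [2.7 3.2 6. ] err deg [0.27 0.13 0.02] w -0.001 g 3.2
```

Call:
drive_tool --pt "0 0 0 0 0 0.0005 0" --pt "0 0 0 0 0 0.0005 0"

```text
time: 18.32
tool_pos: [0.5899, -0.1524, 0.181]
tcp_rot: [1.79, 2.075, 0.559]
wrist_force: [-0.5, 2.1, 6.5]
width: -0.003
grip_force: 2.8
```

Call:
drive_tool --pt "0 0 0 0 0 0.0005 0" --pt "0 0 0 0 0 0 0"

```text
time: 18.48
tool_pos: [0.5903, -0.1525, 0.1806]
tcp_rot: [1.79, 2.074, 0.559]
wrist_force: [-1.5, 1.2, 6.2]
width: -0.004
grip_force: 3.0
```

```bash
python3 -c "
from plan import *
st()"
```

```text
t 18.48 mouth mm [43.3 62.   4.6] F mouth [2.  1.4 6.1] err deg [0.29 0.16 0.02] w -0.004 g 3.0
```

Call:
drive_tool --pt "0 0 0 0 0 0.0005 0" --pt "0 0 0 0 0 0.0005 0"

```text
time: 18.65
tool_pos: [0.5909, -0.1526, 0.1802]
tcp_rot: [1.79, 2.074, 0.559]
wrist_force: [-3.2, 1.0, 10.7]
width: -0.002
grip_force: 5.3
```

Call:
drive_tool --pt "0 0 0 0 0 0.0005 0" --pt "0 0 0 0 0 0 0"

```text
time: 18.82
tool_pos: [0.5913, -0.1527, 0.1801]
tcp_rot: [1.789, 2.074, 0.559]
wrist_force: [-2.9, 1.2, 9.5]
width: -0.003
grip_force: 5.2
```

```bash
python3 -c "
from plan import *
st()"
```

```text
t 18.82 mouth mm [43.9 61.6  3.7] F mouth [2.4 1.6 9.6] err deg [0.33 0.19 0.04] w -0.003 g 5.2
```

Call:
drive_tool --pt "0 0 0 0 -0.0005 0.0005 0" --pt "0 0 0 0 0 0.0005 0"

```text
time: 18.98
tool_pos: [0.5917, -0.1527, 0.1798]
tcp_rot: [1.789, 2.073, 0.56]
wrist_force: [-6.8, 1.7, 14.7]
width: 0.0
grip_force: 8.2
```

Call:
drive_tool --pt "0 0 0 0 0 0.0005 0" --pt "0 0 0 0 0 0 0"

```text
time: 19.15
tool_pos: [0.592, -0.1528, 0.1797]
tcp_rot: [1.788, 2.073, 0.56]
wrist_force: [-7.1, 2.2, 15.2]
width: -0.002
grip_force: 8.2
```

```bash
python3 -c "
from plan import *
st()"
```

```text
t 19.15 mouth mm [44.3 61.4  3. ] F mouth [ 1.7  3.2 16.5] err deg [0.4  0.22 0.07] w -0.002 g 8.2
```

Call:
drive_tool --pt "0 0 0 0 -0.0005 0.0006 0" --pt "0 0 0 0 0 0 0"

```text
time: 19.32
tool_pos: [0.5922, -0.1529, 0.1796]
tcp_rot: [1.788, 2.072, 0.56]
wrist_force: [-7.4, 2.1, 15.3]
width: -0.001
grip_force: 9.3
```

Call:
drive_tool --pt "0 0 0 0 0 -0.01 0" --pt "-0.2 -0.1 0 -0.01 0 -0.015 0" --pt "-0.2 -0.1 0 -0.04 -0.0015 -0.025 0" --pt "0 0 0 -0.04 0 0 0" --pt "0 0 0 -0.036 0 0.02 0" --pt "0 0 0 0 0 0.015 0" --pt "0 0 0 0 0 0 0" --pt "0 0 0 0 0 0 0"

```text
time: 19.98
tool_pos: [0.5992, -0.2727, 0.1833]
tcp_rot: [1.792, 2.073, 0.561]
wrist_force: [-0.6, -0.5, -0.0]
width: -0.0
grip_force: 0.0
```

```bash
python3 -c "
from plan import *
st()"
```

```text
t 19.98 mouth mm [ 37.1 -58.2  11.3] F mouth [-0.5 -0.4  0.3] err deg [ 0.33  0.13 -0.09] w -0.0 g 0.0
```

Call:
drive_tool --pt "0.3 0.1 -0.1 -0.007 0.0025 -0.002 0" --pt "0 0 0 0 0 0.001 0" --pt "0 0 0 0 0 0.001 0" --pt "0 0 0 0 0 0.0006 0" --pt "0 0 0 0 0 0 0"

```text
time: 20.4
tool_pos: [0.6041, -0.2796, 0.1871]
tcp_rot: [1.788, 2.076, 0.557]
wrist_force: [-1.1, 0.4, 2.2]
width: 0.0
grip_force: 1.1
```

```bash
python3 -c "
from plan import *
st()"
```

```text
t 20.4 mouth mm [ 42.3 -65.8  12.7] F mouth [0.2 0.6 2.4] err deg [0.26 0.23 0.16] w 0.0 g 1.1
```

Contact at z 12.7. Press.

Call:
drive_tool --pt "0 0 0 0 -0.001 0.0006 0" --pt "0 0 0 0 0 0.0006 0" --pt "0 0 0 0 0 0.0006 0"

```text
time: 20.65
tool_pos: [0.6044, -0.28, 0.1857]
tcp_rot: [1.787, 2.075, 0.557]
wrist_force: [-3.6, 1.4, 7.3]
width: 0.001
grip_force: 4.0
```

Call:
drive_tool --pt "0 0 0 0 0 0.0006 0" --pt "0 0 0 0 0 0 0"

```text
time: 20.82
tool_pos: [0.6047, -0.28, 0.1852]
tcp_rot: [1.787, 2.075, 0.557]
wrist_force: [-1.5, 0.8, 7.0]
width: -0.001
grip_force: 3.2
```

```bash
python3 -c "
from plan import *
st()"
```

```text
t 20.82 mouth mm [ 41.8 -66.2  10.8] F mouth [2.3 1.  6.7] err deg [0.31 0.25 0.15] w -0.001 g 3.2
```

Call:
drive_tool --pt "0 0 0 0 0 0.0006 0" --pt "0 0 0 0 0 0.0006 0"

```text
time: 20.98
tool_pos: [0.6054, -0.2801, 0.1843]
tcp_rot: [1.787, 2.074, 0.557]
wrist_force: [-1.3, 0.3, 5.1]
width: -0.003
grip_force: 2.5
```

Call:
drive_tool --pt "0 0 0 0 0 0.0006 0" --pt "0 0 0 0 0 0 0"

```text
time: 21.15
tool_pos: [0.6055, -0.2801, 0.1831]
tcp_rot: [1.788, 2.074, 0.556]
wrist_force: [-0.3, -0.5, 4.4]
width: 0.0
grip_force: 1.7
```

```bash
python3 -c "
from plan import *
st()"
```

```text
t 21.15 mouth mm [ 41.4 -66.4   8.5] F mouth [ 1.9 -0.5  4. ] err deg [0.29 0.27 0.13] w 0.0 g 1.7
```

Call:
drive_tool --pt "0 0 0 0 0 0.0005 0" --pt "0 0 0 0 0 0.0005 0"

```text
time: 21.32
tool_pos: [0.6055, -0.2797, 0.1813]
tcp_rot: [1.789, 2.076, 0.556]
wrist_force: [-0.2, -0.0, 0.9]
width: -0.004
grip_force: 0.5
```

Call:
drive_tool --pt "0 0 0 0 0 0.0005 0" --pt "0 0 0 0 0 0.0005 0"

```text
time: 21.48
tool_pos: [0.6058, -0.2793, 0.1801]
tcp_rot: [1.79, 2.076, 0.557]
wrist_force: [-2.7, 0.1, 4.7]
width: 0.003
grip_force: 2.8
```

```bash
python3 -c "
from plan import *
st()"
```

```text
t 21.48 mouth mm [ 40.3 -65.7   5.7] F mouth [0.  0.5 5.4] err deg [0.18 0.16 0.1 ] w 0.003 g 2.8
```

Call:
drive_tool --pt "0 0 0 0 0 0.0005 0" --pt "0 0 0 0 0 0.0005 0"

```text
time: 21.65
tool_pos: [0.6064, -0.2793, 0.1797]
tcp_rot: [1.789, 2.077, 0.557]
wrist_force: [-4.1, 0.1, 9.0]
width: -0.001
grip_force: 4.9
```

Call:
drive_tool --pt "0 0 0 0 0 0.0005 0" --pt "0 0 0 0 0 0 0"

```text
time: 21.82
tool_pos: [0.6065, -0.2793, 0.1796]
tcp_rot: [1.789, 2.077, 0.557]
wrist_force: [-5.2, 1.9, 8.6]
width: 0.001
grip_force: 4.9
```

```bash
python3 -c "
from plan import *
st()"
```

```text
t 21.82 mouth mm [ 40.6 -65.8   4.9] F mouth [0.1 2.6 9.9] err deg [0.2  0.16 0.13] w 0.001 g 4.9
```

Call:
drive_tool --pt "0 0 0 0 0 0.0005 0" --pt "0 0 0 0 0 0.0005 0"

```text
time: 21.98
tool_pos: [0.607, -0.2793, 0.1792]
tcp_rot: [1.788, 2.077, 0.557]
wrist_force: [-11.0, 1.7, 14.0]
width: -0.002
grip_force: 8.3
```

Call:
drive_tool --pt "0 0 0 0 0 0.0004 0" --pt "0 0 0 0 0 0 0"

```text
time: 22.15
tool_pos: [0.6071, -0.2793, 0.1792]
tcp_rot: [1.788, 2.077, 0.557]
wrist_force: [-10.6, 2.2, 13.0]
width: 0.001
grip_force: 8.0
```

```bash
python3 -c "
from plan import *
st()"
```

```text
t 22.15 mouth mm [ 40.9 -65.9   4.3] F mouth [-2.3  3.7 16.4] err deg [0.21 0.16 0.17] w 0.001 g 8.0
```

Call:
drive_tool --pt "0 0 0 0 0 0.0006 0" --pt "0 0 0 0 0 0 0"

```text
time: 22.32
tool_pos: [0.6073, -0.2793, 0.1791]
tcp_rot: [1.788, 2.077, 0.557]
wrist_force: [-12.9, 1.6, 16.2]
width: 0.003
grip_force: 9.5
```

Call:
drive_tool --pt "0 0 0 0 0 -0.01 0" --pt "0 0 0 0 -0.005 -0.01 0" --pt "0 0 0 0 -0.04 -0.002 0" --pt "0 0 0 0 -0.038 0.003 0" --pt "0 0 0 0 0 0.005 0" --pt "0 0 0 0 0 0 0" --pt "0 0 0 0 0 0 0" --pt "0 0 0 0 0 0 0"

```text
time: 22.98
tool_pos: [0.5307, -0.2916, 0.1487]
tcp_rot: [1.788, 2.075, 0.556]
wrist_force: [-1.5, 0.4, 0.1]
width: -0.001
grip_force: 0.0
```

```bash
python3 -c "
from plan import *
st()"
```

```text
t 22.98 mouth mm [-41.3 -66.9  16.5] F mouth [-1.2  0.6  0.8] err deg [0.27 0.26 0.14] w -0.001 g 0.0
```

Call:
drive_tool --pt "0.2 0.2 0 0.001 -0.001 0.002 0" --pt "0 0 0 0 0 0.001 0" --pt "0 0 0 0 0 0.0006 0" --pt "0 0 0 0 0 0.0006 0" --pt "0 0 0 0 0 0.0006 0" --pt "0 0 0 0 0 0 0"

```text
time: 23.48
tool_pos: [0.532, -0.2903, 0.1439]
tcp_rot: [1.79, 2.079, 0.557]
wrist_force: [-0.6, -0.1, 5.0]
width: 0.002
grip_force: 1.7
```

```bash
python3 -c "
from plan import *
st()"
```

```text
t 23.48 mouth mm [-42.5 -65.7  11.7] F mouth [ 2.  -0.   4.6] err deg [0.07 0.06 0.13] w 0.002 g 1.7
```

Call:
drive_tool --pt "0 0 0 0 0 0.0006 0" --pt "0 0 0 0 0 0.0006 0"

```text
time: 23.65
tool_pos: [0.5324, -0.2903, 0.143]
tcp_rot: [1.79, 2.079, 0.556]
wrist_force: [-2.7, 0.3, 5.9]
width: -0.006
grip_force: 3.4
```

Call:
drive_tool --pt "0 0 0 0 0 0.0006 0" --pt "0 0 0 0 0 0 0"

```text
time: 23.82
tool_pos: [0.5327, -0.2903, 0.1423]
tcp_rot: [1.791, 2.079, 0.556]
wrist_force: [-0.2, -1.1, 4.0]
width: 0.003
grip_force: 2.2
```

```bash
python3 -c "
from plan import *
st()"
```

```text
t 23.82 mouth mm [-42.7 -65.9  10. ] F mouth [ 1.6 -1.1  3.7] err deg [0.07 0.08 0.12] w 0.003 g 2.2
```

Call:
drive_tool --pt "0 0 0 0 0 0.0006 0" --pt "0 0 0 0 0 0.0006 0"

```text
time: 23.98
tool_pos: [0.5332, -0.2903, 0.1415]
tcp_rot: [1.79, 2.079, 0.556]
wrist_force: [-2.9, -0.9, 6.1]
width: 0.003
grip_force: 4.1
```

Call:
drive_tool --pt "0 0 0 0 0 0.0006 0" --pt "0 0 0 0 0 0.0006 0" --pt "0 0 0 0 0 0 0"

```text
time: 24.23
tool_pos: [0.5337, -0.2902, 0.1399]
tcp_rot: [1.791, 2.079, 0.556]
wrist_force: [-0.6, -0.8, 4.5]
width: 0.005
grip_force: 2.3
```

```bash
python3 -c "
from plan import *
st()"
```

```text
t 24.23 mouth mm [-43.  -65.9   7.4] F mouth [ 1.7 -0.7  4.2] err deg [0.05 0.08 0.11] w 0.005 g 2.3
```

Call:
drive_tool --pt "0 0 0 0 0 0.0005 0" --pt "0 0 0 0 0 0.0005 0"

```text
time: 24.4
tool_pos: [0.5341, -0.29, 0.1389]
tcp_rot: [1.791, 2.079, 0.556]
wrist_force: [-0.5, -1.0, 3.6]
width: 0.001
grip_force: 1.4
```

Call:
drive_tool --pt "0 0 0 0 0 0.0005 0" --pt "0 0 0 0 0 0.0005 0"

```text
time: 24.57
tool_pos: [0.5339, -0.2889, 0.1369]
tcp_rot: [1.792, 2.081, 0.557]
wrist_force: [0.7, -0.2, 0.2]
width: 0.002
grip_force: 0.1
```

```bash
python3 -c "
from plan import *
st()"
```

```text
t 24.57 mouth mm [-44.1 -64.7   4.6] F mouth [ 0.7 -0.3 -0.2] err deg [-0.05 -0.06  0.09] w 0.002 g 0.1
```

Snapped near z 6. On to the stop.

Call:
drive_tool --pt "0 0 0 0 0.001 0.0005 0" --pt "0 0 0 0 0 0.0005 0"

```text
time: 24.73
tool_pos: [0.5349, -0.288, 0.1359]
tcp_rot: [1.793, 2.083, 0.557]
wrist_force: [-2.3, -0.0, 1.7]
width: -0.008
grip_force: 1.4
```

Call:
drive_tool --pt "0 0 0 0 0 0.0005 0" --pt "0 0 0 0 0 0.0005 0"

```text
time: 24.9
tool_pos: [0.5353, -0.2881, 0.1355]
tcp_rot: [1.793, 2.083, 0.557]
wrist_force: [-5.9, 1.3, 5.3]
width: -0.001
grip_force: 4.1
```

```bash
python3 -c "
from plan import *
st()"
```

```text
t 24.9 mouth mm [-43.5 -64.    2.6] F mouth [-2.2  2.2  7.4] err deg [-0.09 -0.14  0.12] w -0.001 g 4.1
```

Call:
drive_tool --pt "0 0 0 0 0 0.0005 0" --pt "0 0 0 0 0 0.0005 0"

```text
time: 25.07
tool_pos: [0.5356, -0.288, 0.1351]
tcp_rot: [1.792, 2.084, 0.557]
wrist_force: [-11.3, 2.2, 9.8]
width: -0.001
grip_force: 7.0
```

Call:
drive_tool --pt "0 0 0 0 0 0.0005 0" --pt "0 0 0 0 0 0 0"

```text
time: 25.23
tool_pos: [0.5357, -0.2881, 0.135]
tcp_rot: [1.792, 2.084, 0.557]
wrist_force: [-11.8, 1.5, 10.0]
width: -0.0
grip_force: 7.3
```

```bash
python3 -c "
from plan import *
st()"
```

```text
t 25.23 mouth mm [-43.4 -64.1   2. ] F mouth [-5.   3.2 14.4] err deg [-0.09 -0.14  0.17] w -0.0 g 7.3
```

Call:
drive_tool --pt "0 0 0 0 0 0.0006 0" --pt "0 0 0 0 0 0 0"

```text
time: 25.4
tool_pos: [0.5359, -0.288, 0.1348]
tcp_rot: [1.791, 2.084, 0.557]
wrist_force: [-14.5, 1.7, 13.5]
width: 0.001
grip_force: 9.1
```

Call:
drive_tool --pt "0 0 0 0.005 0 -0.015 0" --pt "0 0 0 0.041 0 -0.005 0" --pt "0 0 0 0.041 0 0 0" --pt "0 0 0 0.04 0 0 0" --pt "0 0 0 0 0 0.005 0" --pt "0 0 0 0 0 0 0" --pt "0 0 0 0 0 0 0" --pt "0 0 0 0 0 0 0"

```text
time: 26.07
tool_pos: [0.5115, -0.1654, 0.1477]
tcp_rot: [1.792, 2.079, 0.556]
wrist_force: [0.5, -0.5, 1.2]
width: -0.002
grip_force: 0.0
```

```bash
python3 -c "
from plan import *
st()"
```

```text
t 26.07 mouth mm [-42.3  60.8  16. ] F mouth [ 0.9 -0.5  0.8] err deg [0.02 0.05 0.08] w -0.002 g 0.0
```

Call:
drive_tool --pt "0 0 0 0 0 0.004 0" --pt "0 0 0 0 0 0.003 0" --pt "0 0 0 0 0 0.002 0" --pt "0 0 0 0 0 0.001 0" --pt "0 0 0 0 0 0.0005 0" --pt "0 0 0 0 0 0.0005 0" --pt "0 0 0 0 0 0 0"

```text
time: 26.65
tool_pos: [0.5163, -0.1636, 0.1376]
tcp_rot: [1.792, 2.081, 0.557]
wrist_force: [-0.4, -0.5, -0.2]
width: 0.001
grip_force: 0.1
```

Call:
drive_tool --pt "0 0 0 0 0 -0.015 0" --pt "0 0 0 0 0.041 0 0" --pt "0 0 0 0 0.041 0 0" --pt "0 0 0 0 0 0.008 0" --pt "0 0 0 0 0 0.004 0" --pt "0 0 0 0 0 0.001 0" --pt "0 0 0 0 0 0 0" --pt "0 0 0 0 0 0 0"

```text
time: 27.32
tool_pos: [0.5839, -0.1527, 0.1787]
tcp_rot: [1.795, 2.082, 0.556]
wrist_force: [0.4, 0.4, -0.4]
width: -0.0
grip_force: 0.0
```

```bash
python3 -c "
from plan import *
print(inmouth([.5115,-.1654,.1477]))
st()"
```

```text
[-0.04225528  0.06078489  0.01596678]
t 27.32 mouth mm [36.9 62.7  6.1] F mouth [ 0.2  0.3 -0.6] err deg [-0.15 -0.09  0.04] w -0.0 g 0.0
```

Call:
drive_tool --pt "0 0 0 0 0.003 -0.015 0" --pt "0 0 0 -0.041 0 -0.005 0" --pt "0 0 0 -0.041 0 0 0" --pt "0 0 0 -0.041 0 0.005 0" --pt "0 0 0 -0.004 0 0.008 0" --pt "0 0 0 0 0 0.004 0" --pt "0 0 0 0 0 0.001 0" --pt "0 0 0 0 0 0 0"

```text
time: 27.98
tool_pos: [0.6047, -0.2768, 0.1822]
tcp_rot: [1.794, 2.083, 0.557]
wrist_force: [0.1, -0.7, -0.0]
width: 0.001
grip_force: 0.0
```

Call:
drive_tool --pt "0 0 0 0 0 0 0" --pt "0 0 0 0 0 0 0"

```text
time: 28.15
tool_pos: [0.6057, -0.2771, 0.184]
tcp_rot: [1.79, 2.082, 0.557]
wrist_force: [-0.6, 1.2, -0.0]
width: 0.002
grip_force: 0.0
```

```bash
python3 -c "
from plan import *
st()"
```

```text
t 28.15 mouth mm [ 42.5 -63.5   9. ] F mouth [-0.4  1.3  0.2] err deg [-0.   -0.05  0.17] w 0.002 g 0.0
```

Call:
drive_tool --pt "0 0 0 0 -0.001 0.001 0" --pt "0 0 0 0 0 0.001 0" --pt "0 0 0 0 0 0.0005 0" --pt "0 0 0 0 0 0 0" --pt "0 0 0 0 0 0 0"

```text
time: 28.57
tool_pos: [0.6064, -0.2784, 0.1812]
tcp_rot: [1.792, 2.081, 0.557]
wrist_force: [0.0, 0.0, -0.9]
width: 0.004
grip_force: 0.0
```

```bash
python3 -c "
from plan import *
st()"
```

```text
t 28.57 mouth mm [ 41.5 -64.8   6.4] F mouth [-0.4  0.  -0.8] err deg [-0.   -0.01  0.11] w 0.004 g 0.0
```

Call:
drive_tool --pt "0 0 0 0 0 -0.03 0" --pt "0 0 0 0 0 -0.04 0" --pt "0 0 0 0 0 -0.04 0" --pt "0 0 0 0 0 -0.04 0" --pt "0 0 0 0 0 0 0" --pt "0 0 0 0 0 0 0" --pt "0 0 0 0 0 0 0"

```text
time: 29.15
tool_pos: [0.5319, -0.2896, 0.3112]
tcp_rot: [1.792, 2.08, 0.556]
wrist_force: [-1.1, -0.3, -0.0]
width: 0.002
grip_force: 0.0
```

Run:
```python
from w import *
from workcell import read_camera
p,d=shoot("w7",["lid"]); st()
t=read_camera("top"); a=cv2.cvtColor(t["color"],cv2.COLOR_RGB2BGR); s=cv2.cvtColor(read_camera("side")["color"],cv2.COLOR_RGB2BGR)
o=np.zeros((600,800,3),np.uint8); o[:300,:400]=cv2.resize(a,(400,300)); o[:300,400:]=cv2.resize(s,(400,300)); o[300:,:400]=cv2.resize(cv2.cvtColor(p["color"],cv2.COLOR_RGB2BGR),(400,300)); o[300:,400:]=cv2.resize(s[160:280,240:400],(400,300),interpolation=cv2.INTER_CUBIC)
cv2.imwrite("pics/g.png",o)
```

```text
lid [(0.91, [146.0, 14.0, 276.0, 185.0])]
t 29.15 pos [ 0.5319 -0.2896  0.3112]
t 29.25 mouth mm [ 40.  -64.2 154.7] F mouth [ 0.2 -0.1 -0.2] err deg [-0.12 -0.14  0.05] w -0.002 g 0.0
```

View pics/g.png

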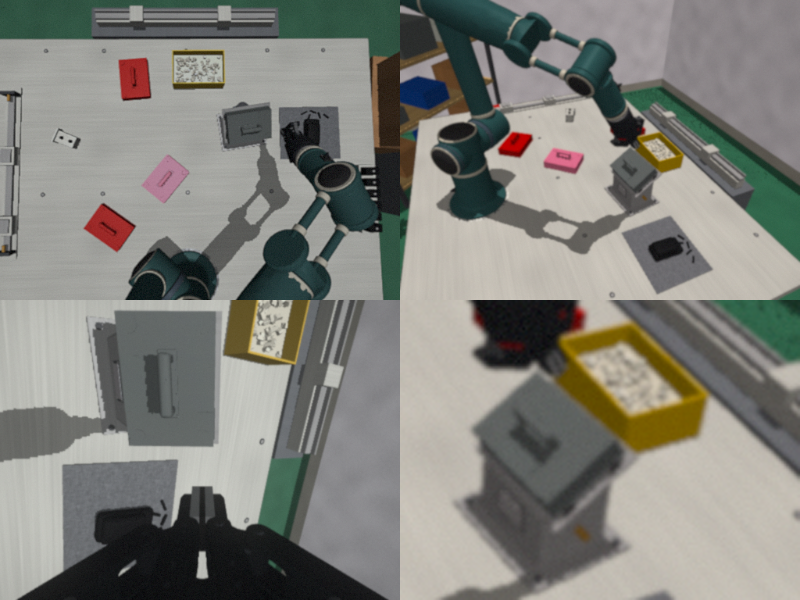

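The lid sits square and flat on the hopper, at about (245,125) in the top tile and (545,435) in the side crop. The bin, air cylinder and mouse haven't moved, and the arm is clear.

```bash
python3 -c "
from workcell import workorder
print(workorder.finish_job())"
```

```text
the job is handed in; nothing more can be done
None
```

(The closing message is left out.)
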